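# Make up fan-swap job trays at the repair bench

## Task

Make up one job tray for every cooling fan lying on the bench: lift the top tray off the blue pile and stand it on the dark mat, lay one fan flat on its floor, and lift one roll of tape off the spindle and lay it flat on the floor beside the fan. Set the fans down gently, never drop them; take no more trays or rolls than there are fans, leaving the rest of the pile standing where it is and the other rolls on the spindle, and do not disturb the multimeter, hard disk or screwdriver.

Things in the scene. Friction and masses are not known exactly. Their poses are not given: they have to be found in the camera images.
- mat: dark rubber bench mat, 300 (its x) x 340 (its y) x 3 mm, fixed to the bench. Origin: centre of its underside, on the bench; its x points away from the robot, give or take a small turn
- tray_1: blue open stacking tray, 186 (its x) x 66 (its y) mm outside, sides vertical, 34 mm high; below, a foot 174 x 54 x 4 mm; walls 3 mm, inside 180 x 60 mm, floor 7 mm above the underside of the foot. 110 g. Origin: centre of the foot's underside; z up. Bottom of the pile of four, on the bench. Each foot sits 4 mm deep in the rim below (3 mm play): trays lie 30 mm apart, square, and lift straight up
- tray_2: blue open stacking tray, 186 (its x) x 66 (its y) mm outside, sides vertical, 34 mm high; below, a foot 174 x 54 x 4 mm; walls 3 mm, inside 180 x 60 mm, floor 7 mm above the underside of the foot. 110 g. Origin: centre of the foot's underside; z up. The second tray from the bottom of the pile at the start
- tray_3: blue open stacking tray, 186 (its x) x 66 (its y) mm outside, sides vertical, 34 mm high; below, a foot 174 x 54 x 4 mm; walls 3 mm, inside 180 x 60 mm, floor 7 mm above the underside of the foot. 110 g. Origin: centre of the foot's underside; z up. The third tray from the bottom of the pile at the start
- tray_4: blue open stacking tray, 186 (its x) x 66 (its y) mm outside, sides vertical, 34 mm high; below, a foot 174 x 54 x 4 mm; walls 3 mm, inside 180 x 60 mm, floor 7 mm above the underside of the foot. 110 g. Origin: centre of the foot's underside; z up. The top tray of the pile at the start
- spindle: tape spindle fixed to the bench: a dark round base 76 mm across and 8 mm high, and an upright steel post 22 mm across whose top is 68 mm above the bench. Origin: centre of the base's underside; z up along the post
- tape_1: red small roll of insulating tape: a ring 50 mm across, 19 mm high, with a 30 mm hole, 40 g. Origin: its centre, 9.5 mm above its underside; z along the hole. At the start it is threaded on the spindle, lowest of three, resting on the base
- tape_2: yellow small roll of insulating tape: a ring 50 mm across, 19 mm high, with a 30 mm hole, 40 g. Origin: its centre, 9.5 mm above its underside; z along the hole. At the start it is threaded on the spindle, on the red roll
- tape_3: green small roll of insulating tape: a ring 50 mm across, 19 mm high, with a 30 mm hole, 40 g. Origin: its centre, 9.5 mm above its underside; z along the hole. At the start it is threaded on the spindle, on the yellow roll, topmost, its upper face 65 mm above the bench
- fan_a: black cooling fan with a grey rotor, a square block 40 x 40 x 20 mm, 30 g, lying flat on the bench. Origin: its centre, 10 mm above its underside; x and y square to its sides, z up. May be absent (then None)
- fan_b: black cooling fan with a grey rotor, a square block 40 x 40 x 20 mm, 30 g, lying flat on the bench. Origin: its centre, 10 mm above its underside; x and y square to its sides, z up. May be absent (then None)
- fan_c: black cooling fan with a grey rotor, a square block 40 x 40 x 20 mm, 30 g, lying flat on the bench. Origin: its centre, 10 mm above its underside; x and y square to its sides, z up. May be absent (then None)
- meter: yellow multimeter, 140 (its x) x 70 x 32 mm, on the bench beyond the work. Origin: centre of its underside. Bystander: leave it where it is.
- drive: bare hard disk, 147 (its x) x 102 x 26 mm, aluminium with a paper label, on the bench to the left. Origin: centre of its underside. Bystander: leave it where it is.
- driver: orange-handled screwdriver about 190 mm long lying on the bench beyond the mat. Origin: middle of its underside; its x runs along it. Bystander: leave it where it is.
Mind the look-alikes: they are no part of the job. Leave any pink, purple or white look-alike of the tape_1 alone.

How it is judged (in metres and radians):
At the end, for the whole second after the job is handed in: Each fan lies flat on the floor of its own tray, with one roll flat beside it; those trays stand level on the mat, centres 30 mm or more inside its edge; every other tray is in the pile within 20 mm of its start, other rolls on the spindle (height (world z) of fan_a between 0.015 and 0.025 m and height (world z) of fan_b between 0.015 and 0.025 m and height (world z) of fan_c between 0.015 and 0.025 m and ((horizontal distance between tape_1 and spindle below 0.012 m and height (world z) of tape_1 above 0.012 m) or height (world z) of tape_1 between 0.015 and 0.025 m) and ((horizontal distance between tape_2 and spindle below 0.012 m and height (world z) of tape_2 above 0.012 m) or height (world z) of tape_2 between 0.015 and 0.025 m) and ((horizontal distance between tape_3 and spindle below 0.012 m and height (world z) of tape_3 above 0.012 m) or height (world z) of tape_3 between 0.015 and 0.025 m) and (((horizontal distance between fan_a and tray_2 below 0.085 m and y of fan_a in the frame of tray_2 between -0.024 and 0.024 m) and (horizontal distance between fan_b and tray_3 below 0.085 m and y of fan_b in the frame of tray_3 between -0.024 and 0.024 m) and (horizontal distance between fan_c and tray_4 below 0.085 m and y of fan_c in the frame of tray_4 between -0.024 and 0.024 m)) or ((horizontal distance between fan_a and tray_2 below 0.085 m and y of fan_a in the frame of tray_2 between -0.024 and 0.024 m) and (horizontal distance between fan_b and tray_4 below 0.085 m and y of fan_b in the frame of tray_4 between -0.024 and 0.024 m) and (horizontal distance between fan_c and tray_3 below 0.085 m and y of fan_c in the frame of tray_3 between -0.024 and 0.024 m)) or ((horizontal distance between fan_a and tray_3 below 0.085 m and y of fan_a in the frame of tray_3 between -0.024 and 0.024 m) and (horizontal distance between fan_b and tray_2 below 0.085 m and y of fan_b in the frame of tray_2 between -0.024 and 0.024 m) and (horizontal distance between fan_c and tray_4 below 0.085 m and y of fan_c in the frame of tray_4 between -0.024 and 0.024 m)) or ((horizontal distance between fan_a and tray_3 below 0.085 m and y of fan_a in the frame of tray_3 between -0.024 and 0.024 m) and (horizontal distance between fan_b and tray_4 below 0.085 m and y of fan_b in the frame of tray_4 between -0.024 and 0.024 m) and (horizontal distance between fan_c and tray_2 below 0.085 m and y of fan_c in the frame of tray_2 between -0.024 and 0.024 m)) or ((horizontal distance between fan_a and tray_4 below 0.085 m and y of fan_a in the frame of tray_4 between -0.024 and 0.024 m) and (horizontal distance between fan_b and tray_2 below 0.085 m and y of fan_b in the frame of tray_2 between -0.024 and 0.024 m) and (horizontal distance between fan_c and tray_3 below 0.085 m and y of fan_c in the frame of tray_3 between -0.024 and 0.024 m)) or ((horizontal distance between fan_a and tray_4 below 0.085 m and y of fan_a in the frame of tray_4 between -0.024 and 0.024 m) and (horizontal distance between fan_b and tray_3 below 0.085 m and y of fan_b in the frame of tray_3 between -0.024 and 0.024 m) and (horizontal distance between fan_c and tray_2 below 0.085 m and y of fan_c in the frame of tray_2 between -0.024 and 0.024 m))) and ((((horizontal distance between tape_1 and spindle below 0.012 m and height (world z) of tape_1 above 0.012 m) or (horizontal distance between tape_1 and tray_2 below 0.085 m and y of tape_1 in the frame of tray_2 between -0.024 and 0.024 m)) and ((horizontal distance between tape_2 and spindle below 0.012 m and height (world z) of tape_2 above 0.012 m) or (horizontal distance between tape_2 and tray_3 below 0.085 m and y of tape_2 in the frame of tray_3 between -0.024 and 0.024 m)) and ((horizontal distance between tape_3 and spindle below 0.012 m and height (world z) of tape_3 above 0.012 m) or (horizontal distance between tape_3 and tray_4 below 0.085 m and y of tape_3 in the frame of tray_4 between -0.024 and 0.024 m))) or (((horizontal distance between tape_1 and spindle below 0.012 m and height (world z) of tape_1 above 0.012 m) or (horizontal distance between tape_1 and tray_2 below 0.085 m and y of tape_1 in the frame of tray_2 between -0.024 and 0.024 m)) and ((horizontal distance between tape_2 and spindle below 0.012 m and height (world z) of tape_2 above 0.012 m) or (horizontal distance between tape_2 and tray_4 below 0.085 m and y of tape_2 in the frame of tray_4 between -0.024 and 0.024 m)) and ((horizontal distance between tape_3 and spindle below 0.012 m and height (world z) of tape_3 above 0.012 m) or (horizontal distance between tape_3 and tray_3 below 0.085 m and y of tape_3 in the frame of tray_3 between -0.024 and 0.024 m))) or (((horizontal distance between tape_1 and spindle below 0.012 m and height (world z) of tape_1 above 0.012 m) or (horizontal distance between tape_1 and tray_3 below 0.085 m and y of tape_1 in the frame of tray_3 between -0.024 and 0.024 m)) and ((horizontal distance between tape_2 and spindle below 0.012 m and height (world z) of tape_2 above 0.012 m) or (horizontal distance between tape_2 and tray_2 below 0.085 m and y of tape_2 in the frame of tray_2 between -0.024 and 0.024 m)) and ((horizontal distance between tape_3 and spindle below 0.012 m and height (world z) of tape_3 above 0.012 m) or (horizontal distance between tape_3 and tray_4 below 0.085 m and y of tape_3 in the frame of tray_4 between -0.024 and 0.024 m))) or (((horizontal distance between tape_1 and spindle below 0.012 m and height (world z) of tape_1 above 0.012 m) or (horizontal distance between tape_1 and tray_3 below 0.085 m and y of tape_1 in the frame of tray_3 between -0.024 and 0.024 m)) and ((horizontal distance between tape_2 and spindle below 0.012 m and height (world z) of tape_2 above 0.012 m) or (horizontal distance between tape_2 and tray_4 below 0.085 m and y of tape_2 in the frame of tray_4 between -0.024 and 0.024 m)) and ((horizontal distance between tape_3 and spindle below 0.012 m and height (world z) of tape_3 above 0.012 m) or (horizontal distance between tape_3 and tray_2 below 0.085 m and y of tape_3 in the frame of tray_2 between -0.024 and 0.024 m))) or (((horizontal distance between tape_1 and spindle below 0.012 m and height (world z) of tape_1 above 0.012 m) or (horizontal distance between tape_1 and tray_4 below 0.085 m and y of tape_1 in the frame of tray_4 between -0.024 and 0.024 m)) and ((horizontal distance between tape_2 and spindle below 0.012 m and height (world z) of tape_2 above 0.012 m) or (horizontal distance between tape_2 and tray_2 below 0.085 m and y of tape_2 in the frame of tray_2 between -0.024 and 0.024 m)) and ((horizontal distance between tape_3 and spindle below 0.012 m and height (world z) of tape_3 above 0.012 m) or (horizontal distance between tape_3 and tray_3 below 0.085 m and y of tape_3 in the frame of tray_3 between -0.024 and 0.024 m))) or (((horizontal distance between tape_1 and spindle below 0.012 m and height (world z) of tape_1 above 0.012 m) or (horizontal distance between tape_1 and tray_4 below 0.085 m and y of tape_1 in the frame of tray_4 between -0.024 and 0.024 m)) and ((horizontal distance between tape_2 and spindle below 0.012 m and height (world z) of tape_2 above 0.012 m) or (horizontal distance between tape_2 and tray_3 below 0.085 m and y of tape_2 in the frame of tray_3 between -0.024 and 0.024 m)) and ((horizontal distance between tape_3 and spindle below 0.012 m and height (world z) of tape_3 above 0.012 m) or (horizontal distance between tape_3 and tray_2 below 0.085 m and y of tape_3 in the frame of tray_2 between -0.024 and 0.024 m)))) and (distance of tray_2 from where it was at the start of the episode below 0.02 m or ((x of tray_2 in the frame of mat between -0.12 and 0.12 m and y of tray_2 in the frame of mat between -0.14 and 0.14 m and height (world z) of tray_2 below 0.012 m and angle between tray_2's own z axis and vertical below 0.08 rad) and ((horizontal distance between fan_a and tray_2 below 0.085 m and y of fan_a in the frame of tray_2 between -0.024 and 0.024 m) or (horizontal distance between fan_b and tray_2 below 0.085 m and y of fan_b in the frame of tray_2 between -0.024 and 0.024 m) or (horizontal distance between fan_c and tray_2 below 0.085 m and y of fan_c in the frame of tray_2 between -0.024 and 0.024 m)) and ((horizontal distance between tape_1 and tray_2 below 0.085 m and y of tape_1 in the frame of tray_2 between -0.024 and 0.024 m) or (horizontal distance between tape_2 and tray_2 below 0.085 m and y of tape_2 in the frame of tray_2 between -0.024 and 0.024 m) or (horizontal distance between tape_3 and tray_2 below 0.085 m and y of tape_3 in the frame of tray_2 between -0.024 and 0.024 m)))) and (distance of tray_3 from where it was at the start of the episode below 0.02 m or ((x of tray_3 in the frame of mat between -0.12 and 0.12 m and y of tray_3 in the frame of mat between -0.14 and 0.14 m and height (world z) of tray_3 below 0.012 m and angle between tray_3's own z axis and vertical below 0.08 rad) and ((horizontal distance between fan_a and tray_3 below 0.085 m and y of fan_a in the frame of tray_3 between -0.024 and 0.024 m) or (horizontal distance between fan_b and tray_3 below 0.085 m and y of fan_b in the frame of tray_3 between -0.024 and 0.024 m) or (horizontal distance between fan_c and tray_3 below 0.085 m and y of fan_c in the frame of tray_3 between -0.024 and 0.024 m)) and ((horizontal distance between tape_1 and tray_3 below 0.085 m and y of tape_1 in the frame of tray_3 between -0.024 and 0.024 m) or (horizontal distance between tape_2 and tray_3 below 0.085 m and y of tape_2 in the frame of tray_3 between -0.024 and 0.024 m) or (horizontal distance between tape_3 and tray_3 below 0.085 m and y of tape_3 in the frame of tray_3 between -0.024 and 0.024 m)))) and (distance of tray_4 from where it was at the start of the episode below 0.02 m or ((x of tray_4 in the frame of mat between -0.12 and 0.12 m and y of tray_4 in the frame of mat between -0.14 and 0.14 m and height (world z) of tray_4 below 0.012 m and angle between tray_4's own z axis and vertical below 0.08 rad) and ((horizontal distance between fan_a and tray_4 below 0.085 m and y of fan_a in the frame of tray_4 between -0.024 and 0.024 m) or (horizontal distance between fan_b and tray_4 below 0.085 m and y of fan_b in the frame of tray_4 between -0.024 and 0.024 m) or (horizontal distance between fan_c and tray_4 below 0.085 m and y of fan_c in the frame of tray_4 between -0.024 and 0.024 m)) and ((horizontal distance between tape_1 and tray_4 below 0.085 m and y of tape_1 in the frame of tray_4 between -0.024 and 0.024 m) or (horizontal distance between tape_2 and tray_4 below 0.085 m and y of tape_2 in the frame of tray_4 between -0.024 and 0.024 m) or (horizontal distance between tape_3 and tray_4 below 0.085 m and y of tape_3 in the frame of tray_4 between -0.024 and 0.024 m)))) and distance of tray_1 from where it was at the start of the episode below 0.02 m); the robot touches nothing.
It fails at once if the multimeter is moved more than 30 mm (distance of meter from where it was at the start of the episode above 0.03 m).
It fails at once if the hard disk is moved more than 30 mm (distance of drive from where it was at the start of the episode above 0.03 m).
It fails at once if the screwdriver is moved more than 30 mm (distance of driver from where it was at the start of the episode above 0.03 m).
It fails at once if a fan is dropped from more than about 6 cm ((height (world z) of fan_a above 0.045 m and linear speed of fan_a above 0.8 m/s and contact force between the fingers and fan_a below 0.3 N) or (height (world z) of fan_b above 0.045 m and linear speed of fan_b above 0.8 m/s and contact force between the fingers and fan_b below 0.3 N) or (height (world z) of fan_c above 0.045 m and linear speed of fan_c above 0.8 m/s and contact force between the fingers and fan_c below 0.3 N)).
Of fan_a, fan_b, fan_c only 2 to 3 are there at a start; the rules pass over those that are not, and their reading is None.
At some moment in a run one of fan_a, fan_b, fan_c may be knocked a few centimetres aside while the robot is not near it.
It also fails if it takes over 210 s, if anything falls off the work surface, if the arm or the gripper's body presses on something with over 40 N, if the wrist force passes 120 N, or if a joint passes its speed limit or range.

## Robot

A 6-joint arm with a two-finger parallel gripper is mounted at the origin on the work surface. World frame = base frame: x ahead of the robot, y to its left, z up, the work surface at z = 0. Lengths are in mm, angles in degrees, forces in N, time in s.
With the tool pointing down it reaches from about 300 to 850 mm from the base axis. Payload 4.2 kg.
Tool frame: the origin (TCP) lies at the very end of the fingers, on their centre line; the grasp point (between the pads) lies 19 mm behind it; x points along the fingers, y is the direction in which the jaws open and shut, and the axes are right-handed (so a half turn about x gives the same grasp; the last joint's range is limited). The gripper opens to 91 mm and grips with 3 to 60 N. Pads are 32 mm wide; open, the fingers measure 118 mm over their backs; the gripper's body (76 mm by 178 mm) begins 60 mm behind the grasp point.
Start: joints at [-70.073, 18.312, 89.639, -0, 72.044, -1.146], TCP at [206.753, -536.56, 213.976] pointing down, gripper open.
Joint ranges: [-177.97, 177.97], [-48.28, 115.42], [12.27, 149.76], [-77.06, 257.06], [2.81, 150.46], [-146.56, 146.56]. Speed limits (degrees/s): [147.25, 147.25, 180, 180, 180, 180].

## Interface

Orientations are given as [roll, pitch, yaw] about the fixed x, y, z axes, in that order (R = Rz(yaw) Ry(pitch) Rx(roll)).
In Python, from workcell import sensors, grab_frame, job_done, finder gives the robot as it stands.
- The arm moves only by the tool play_rows, never from a script. Its argument "motion" is a list of rows, each a list of 5 numbers: the shift along the world's x, y, z in m, then the turn about the world's z in rad, then the opening, from 0 (shut) to 1 (fully open). In form: [[tx, ty, tz, roll, fingers], ...]. A call has exactly 8 rows; each row is the pose to reach, as a shift and turn from the pose commanded when the call began; what a row does not reach only later rows make up. A row lasts 1/12 s, in which the tool goes at most 41.7 mm and 7.16 degrees, less where a joint would pass 70% of its speed; a pose out of reach is approached as far as the arm can. A call with a gripper value outside its range is refused whole. The fingers move at their own pace and stop on an object; "squeeze" is the grip in N (left out, the last holds). Time passes only in rows, so rows that repeat a pose let the fingers close, or fill a call up. It gives the time, the measured TCP pose, the force and the opening at its end, in the units of the state.
- sensors.state(): the state, without advancing time (a new reading comes with each control period).
- grab_frame(name): name is "side" or "top" or "wrist"; returns a dict with "img" (400x640x3 uint8, blue, green, red), "fx", "fy", "cx", "cy" (pixels), "k1" (the pictures are not rectified: a ray, as slopes to the right and down, at radius r is drawn at 1 + k1 r^2 times it, then the intrinsics apply), "rvec" (rotation vector, rad) and "tvec" (3), from world to camera coordinates, as OpenCV has them; the wrist camera has in their place "tool_from_camera" (4x4, takes a point from camera to tool coordinates, whose origin is the TCP and whose axes are the tool frame's). Camera axes: x right, y down, z forward; pixel columns grow to the right and rows downward; lengths in mm; the calibration is good to about 2 mm. A picture is of the moment at which its call begins: read the wrist's pose just before it. There is no depth.
- job_done(): hands the job in, once; it reports no verdict.
Trained networks look in a picture, given as the dict that the camera call returned (one of the last four; its "shot" number tells which), for a name from the list of things; names that differ only in an ending like _2 or _b are one class to them, and where a whole thing is asked for, a point or a joint stands for the part that bears it (a point fixed in the world has none). Each returns a list of dicts, best first, with "conf" (0 to 1); they miss things now and then, are a little off and sometimes report something else, mostly with a low value. They report only what shows in the picture. A call takes as long as a camera call. They do not tell look-alikes from the thing itself.
- finder.spot_in(picture, label): "point" ([column, row] in pixels, amid what is visible of it).
- finder.spot_point(picture, label): "point" ([column, row] in pixels: a listed point, or the origin of a listed thing).
The state is a dict: "time_s": time; "qpos": joint angles; "qvel": joint speeds; "effort": joint torques, N m; "ee_pos": TCP position; "ee_rot": TCP orientation; "force": force on the tool from outside, world axes, zero at the start; "torque": the same for the moment, N m; "gripper_width": finger opening in mm.
Only numpy, scipy, OpenCV 4.12 (cv2) and the standard library are available. Lean on these libraries where they do the work, as an engineer would, in place of code of your own. Each camera call takes 0.05 s, during which the arm holds its last target.

## Working session

There is one attempt and no reset: what is moved stays moved. The work goes in short steps, Python scripts to look and compute and a tool call to move; the robot and the scene stay as the last step left them, time stands still between calls to the robot, and variables do not carry over. Pictures are saved under pics/ and viewed, and the job is handed in when it is done.

Besides the shell and the picture viewer there is one more tool, called after ">>>" by a JSON object that holds its "method" and its "body", one argument or row to a line. play_rows: Moves the arm, as the interface text tells. Its arguments: {"type":"object","properties":{"motion":{"type":"array","items":{"type":"array","items":{"type":"number"}}},"squeeze":{"type":"number"}},"required":["motion"]}

```bash
ls; mkdir -p pics
python3 - <<'E'
from workcell import sensors, grab_frame, finder
import cv2, json
print(sensors.state())
for n in ["side","top","wrist"]:
    f=grab_frame(n); cv2.imwrite(f"pics/{n}0.png",f["img"])
    print(n,{k:v for k,v in f.items() if k!="img"})
E
```

```text
pics
{'time_s': 0.0, 'qpos': array([-7.00745797e+01,  1.83514091e+01,  8.97064352e+01,  9.59895799e-05,
        7.20437963e+01, -1.14451394e+00]), 'qvel': array([-0.05455631,  0.02230352, -0.10231008, -0.05758198,  0.06903586,
        0.06844697]), 'effort': array([-1.58580511e-03, -4.12464845e+01, -2.31979144e+01,  7.24688522e-02,
        4.57023026e-02, -1.31415800e-04]), 'ee_pos': array([ 206.55827017, -536.07486657,  213.12241169]), 'ee_rot': array([-91.19595891,  89.89835928, 109.87394566]), 'force': array([-0.49088693, -0.11637956,  0.75698979]), 'torque': array([-0.03304384,  0.01135492, -0.01456731]), 'gripper_width': 90.93319342865485}
side {'fx': 449.6763312649638, 'fy': 449.6763312649638, 'cx': 311.6188555466478, 'cy': 201.06439863470075, 'k1': 0.009861975610923989, 'rvec': array([ 2.15187045, -0.24967566,  0.12673554]), 'tvec': array([-594.55408839,  113.65225899, 1162.06836694]), 'shot': 1}
top {'fx': 454.58775303618427, 'fy': 454.58775303618427, 'cx': 324.95158773144306, 'cy': 201.68426247937057, 'k1': -0.1146719138571605, 'rvec': array([ 2.10098964, -2.11786789,  0.19609155]), 'tvec': array([ -46.18338377,  583.20546394, 1414.23299152]), 'shot': 2}
wrist {'fx': 328.2793367731884, 'fy': 328.2793367731884, 'cx': 326.5284432208401, 'cy': 198.6637304832455, 'k1': 0.01778529295670741, 'tool_from_camera': array([[ 2.83622774e-04, -2.52450580e-01,  9.67609748e-01,
        -1.70818272e+02],
       [ 9.99999650e-01,  8.33518183e-04, -7.56508772e-05,
        -3.86478045e-01],
       [-7.87422211e-04,  9.67609431e-01,  2.52450728e-01,
        -7.09713800e+01],
       [ 0.00000000e+00,  0.00000000e+00,  0.00000000e+00,
         1.00000000e+00]]), 'shot': 3}
```

View pics/top0.png

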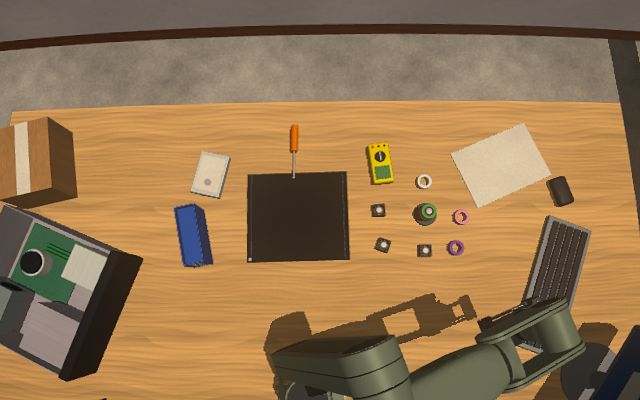

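View pics/side0.png

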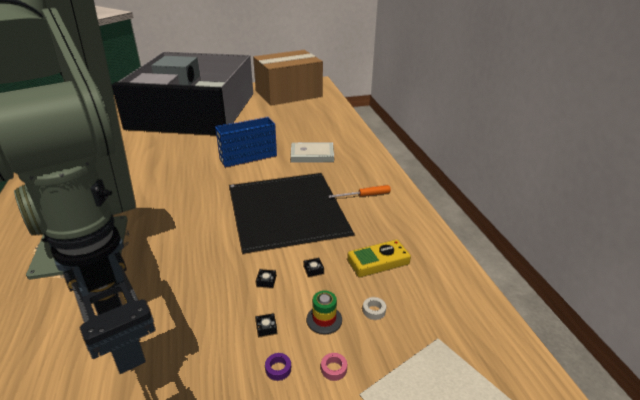

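View pics/wrist0.png

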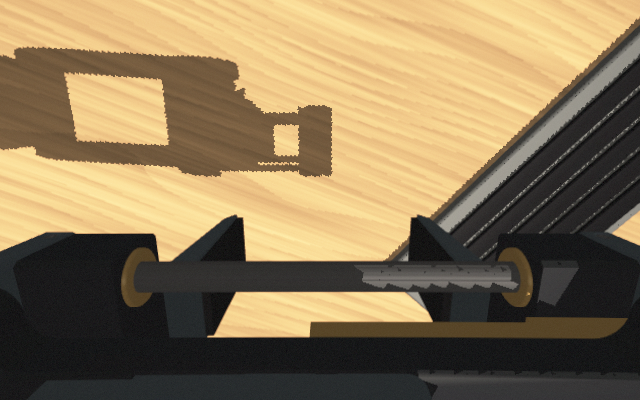

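Top view: pile at (194,236), mat centred at (298,217), three fans at (378,210), (383,244) and (425,250), spindle at (427,213). The white, pink and purple rings are the look-alikes. That makes three job trays. Next I'll measure positions.

```bash
cat > h.py <<'E'
import numpy as np, cv2
from scipy.spatial.transform import Rotation as R
from scipy.optimize import least_squares
from workcell import sensors, grab_frame, finder
def cam(f,st=None):
    """returns Rwc (cam->world), origin"""
    if "rvec" in f:
        Rm=cv2.Rodrigues(np.array(f["rvec"],float))[0]
        return Rm.T, -Rm.T@np.array(f["tvec"],float)
    T=np.eye(4);T[:3,:3]=R.from_euler("xyz",st["ee_rot"],degrees=True).as_matrix();T[:3,3]=st["ee_pos"]
    M=T@f["tool_from_camera"]
    return M[:3,:3],M[:3,3]
def ray(f,p,st=None):
    x=(p[0]-f["cx"])/f["fx"]; y=(p[1]-f["cy"])/f["fy"]
    u,v=x,y
    for _ in range(20):
        s=1+f["k1"]*(u*u+v*v); u,v=x/s,y/s
    Rm,o=cam(f,st); d=Rm@np.array([u,v,1.]); return o,d
def onplane(f,p,z,st=None):
    o,d=ray(f,p,st); return o+d*(z-o[2])/d[2]
def proj(f,X,st=None):
    Rm,o=cam(f,st); c=(np.asarray(X,float)-o)@Rm
    u=c[...,0]/c[...,2]; v=c[...,1]/c[...,2]; s=1+f["k1"]*(u*u+v*v)
    return np.stack([u*s*f["fx"]+f["cx"],v*s*f["fy"]+f["cy"]],-1)
def tri(rs):
    A=np.zeros((3,3));b=np.zeros(3)
    for o,d in rs:
        d=d/np.linalg.norm(d);P=np.eye(3)-np.outer(d,d);A+=P;b+=P@o
    X=np.linalg.solve(A,b)
    e=[np.linalg.norm(np.cross(X-o,d/np.linalg.norm(d))) for o,d in rs]
    return X,e
E
python3 - <<'E'
from h import *
T=grab_frame("top");S=grab_frame("side")
for l in ["fan_a","tape_1","spindle","tray_4","mat","meter","drive","driver"]:
    a=[x for x in finder.spot_point(T,l) if x["conf"]>.2];b=[x for x in finder.spot_point(S,l) if x["conf"]>.2]
    print(l,"T",[(np.round(x["point"]),round(x["conf"],2)) for x in a]);print("   S",[(np.round(x["point"]),round(x["conf"],2)) for x in b])
    for x in a:
        for y in b:
            X,e=tri([ray(T,x["point"]),ray(S,y["point"])])
            if max(e)<8: print("   ",X.round(1),np.round(e,1))
E
```

```text
fan_a T [(array([383., 248.]), 0.6), (array([424., 252.]), 0.52), (array([378., 210.]), 0.45)]
   S [(array([264., 279.]), 0.92), (array([313., 264.]), 0.71), (array([264., 325.]), 0.62)]
    [ 439.3 -240.5    6.6] [2. 2.]
    [ 420.8 -375.6    7.4] [1. 1.]
    [ 561.7 -226.7   15.1] [0. 0.]
tape_1 T [(array([455., 245.]), 0.72), (array([424., 182.]), 0.7), (array([459., 216.]), 0.69), (array([424., 208.]), 0.54), (array([427., 214.]), 0.45), (array([423., 216.]), 0.44)]
   S [(array([278., 368.]), 0.87), (array([334., 368.]), 0.86), (array([375., 309.]), 0.78), (array([325., 304.]), 0.72), (array([325., 308.]), 0.7), (array([324., 313.]), 0.54)]
    [ 438.4 -481.5    3.1] [5.1 5.1]
    [ 658.2 -386.9    7.7] [1.7 1.7]
    [ 539.7 -502.2   -2.2] [1.4 1.4]
    [ 523.  -463.6  134.9] [4.7 4.7]
    [ 523.7 -466.2  125.6] [3.9 3.9]
    [ 522.9 -468.7  116. ] [1.5 1.5]
    [ 557.7 -374.1   37.5] [5.6 5.6]
    [ 558.7 -376.4   26. ] [6.7 6.7]
    [ 567.6 -418.8 -123.6] [3.2 3.2]
    [ 545.6 -383.1   46.2] [4.1 4.1]
    [ 546.5 -385.4   34.8] [3.1 3.1]
    [ 545.8 -387.7   23.1] [0.3 0.3]
 
[... 912 characters left out ...]
4 2.4]
    [474.8 356.   49.2] [4.1 4.1]
    [474.9 368.8   5. ] [1.3 1.3]
    [470.3 344.8  87.1] [4.3 4.3]
    [459.3 341.6  96.8] [5.4 5.4]
    [477.3 386.9  33.6] [3.9 3.9]
    [477.5 401.  -12.1] [1.6 1.6]
    [472.6 374.6  72.8] [4.1 4.1]
    [461.4 371.1  82.8] [5.8 5.8]
mat T [(array([299., 217.]), 0.87)]
   S [(array([286., 204.]), 0.72)]
    [541.3  36.7  15.9] [2.2 2.2]
meter T [(array([380., 164.]), 0.57)]
   S [(array([377., 261.]), 0.9)]
    [ 719.7 -238.4    5.2] [1.6 1.6]
drive T [(array([212., 171.]), 0.95)]
   S [(array([310., 155.]), 0.95), (array([248., 150.]), 0.35)]
driver T [(array([293., 153.]), 0.51)]
   S [(array([360., 195.]), 0.84)]
    [771.4  58.3  -0.9] [3. 3.]
```

Run:
```python
from h import *
T=grab_frame("top");S=grab_frame("side")
cv2.imwrite("pics/t1.png",cv2.resize(T["img"][100:290,160:480],None,fx=2.5,fy=2.5,interpolation=cv2.INTER_CUBIC))
cv2.imwrite("pics/s1.png",cv2.resize(S["img"][110:390,200:420],None,fx=2.1,fy=2.1,interpolation=cv2.INTER_CUBIC))
```

```text
(no output)
```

View pics/t1.png

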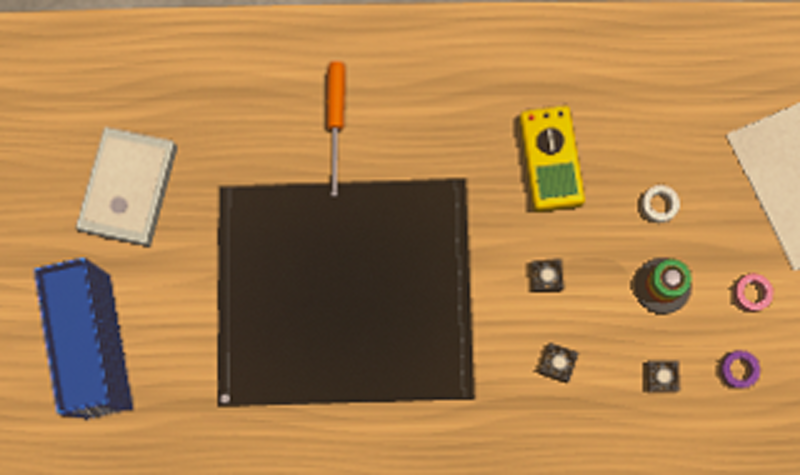

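View pics/s1.png

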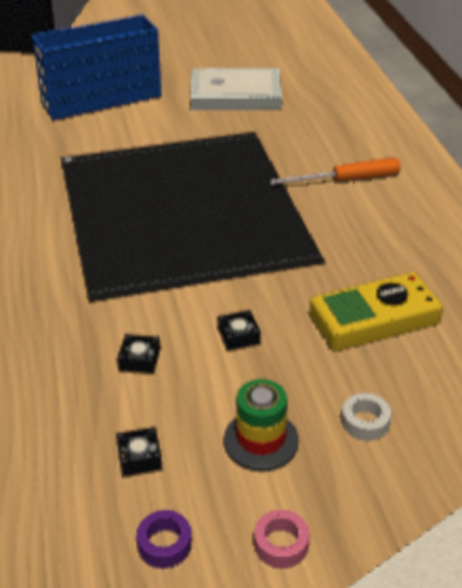

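Run:
```python
from h import *
st=sensors.state();M=R.from_euler("xyz",st["ee_rot"],degrees=True).as_matrix();print(M.round(3))
f=grab_frame("top")
# pile rim corners (t1 upscaled px) at z=124 ; mat corners at z=3
g=lambda p:(p[0]/2.5+160,p[1]/2.5+100)
for p in [(36,268),(86,259),(58,415)]: print("tray",onplane(f,g(p),124).round(0))
for p in [(219,186),(466,179),(474,398),(218,406)]: print("mat",onplane(f,g(p),3).round(0))
```

```text
[[ 0.     0.36  -0.933]
 [-0.    -0.933 -0.36 ]
 [-1.     0.    -0.   ]]
tray [556. 421. 124.]
tray [567. 357. 124.]
tray [373. 383. 124.]
mat [692. 214.   3.]
mat [ 698. -124.    3.]
mat [ 401. -130.    3.]
mat [392. 208.   3.]
```

>>> {"method": "play_rows", "body": {
  "motion": [
    [0.011, 0.0378, 0.005, 0.12, 1],
    [0.022, 0.0756, 0.01, 0.24, 1],
    [0.033, 0.1134, 0.015, 0.36, 1],
    [0.044, 0.1512, 0.02, 0.48, 1],
    [0.055, 0.189, 0.025, 0.6, 1],
    [0.066, 0.2268, 0.03, 0.72, 1],
    [0.077, 0.2646, 0.035, 0.84, 1],
    [0.088, 0.3024, 0.04, 0.96, 1]
  ],
  "squeeze": 20
}}

```text
time_s: 1.87
ee_pos: [294.7, -232.4, 254.4]
ee_rot: [81.5, 90.0, -22.1]
force: [1.6, -0.5, -0.0]
gripper_width: 91.3
```

>>> {"method": "play_rows", "body": {
  "motion": [
    [0.011, 0.0378, 0, 0.12, 1],
    [0.022, 0.0756, 0, 0.24, 1],
    [0.033, 0.1134, 0, 0.36, 1],
    [0.044, 0.1512, 0, 0.48, 1],
    [0.055, 0.189, 0, 0.6, 1],
    [0.066, 0.2268, 0, 0.72, 1],
    [0.077, 0.2646, 0, 0.84, 1],
    [0.088, 0.3024, 0, 0.96, 1]
  ]
}}

```text
time_s: 2.53
ee_pos: [382.8, 70.3, 254.4]
ee_rot: [51.0, 89.9, 2.4]
force: [1.0, 0.4, -0.1]
gripper_width: 91.2
```

>>> {"method": "play_rows", "body": {
  "motion": [
    [0.011, 0.0378, 0, 0.12, 1],
    [0.022, 0.0756, 0, 0.24, 1],
    [0.033, 0.1134, 0, 0.36, 1],
    [0.044, 0.1512, 0, 0.48, 1],
    [0.055, 0.189, 0, 0.6, 1],
    [0.066, 0.2268, 0, 0.72, 1],
    [0.077, 0.2646, 0, 0.84, 1],
    [0.088, 0.3024, 0, 0.96, 1]
  ]
}}

```text
time_s: 3.2
ee_pos: [470.9, 372.7, 254.0]
ee_rot: [7.4, 90.0, 13.9]
force: [0.3, -0.4, 0.1]
gripper_width: 91.2
```

```bash
cat >> h.py <<'E'
def yaw(st):
    M=R.from_euler("xyz",st["ee_rot"],degrees=True).as_matrix(); return np.degrees(np.arctan2(M[1,1],M[0,1]))
def shot(name,n="wrist"):
    st=sensors.state(); f=grab_frame(n); cv2.imwrite(f"pics/{name}.png",f["img"]); return st,f
E
python3 - <<'E'
from h import *
st,f=shot("w1"); print(st["ee_pos"],yaw(st))
for l in ["tray_4"]:
  for x in finder.spot_point(f,l)[:4]: print(x, onplane(f,x["point"],90,st).round(1))
E
```

```text
[470.85606957 372.68890234 253.9595186 ] 96.45784921758498
{'point': [330.0, 184.1], 'conf': 0.93} [471.  376.9  90. ]
```

View pics/w1.png

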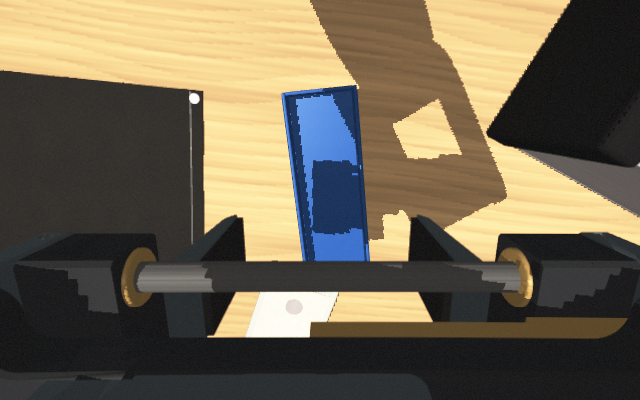

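Run:
```python
from h import *
st=sensors.state(); f=grab_frame("wrist"); T=grab_frame("top")
im=f["img"];hsv=cv2.cvtColor(im,cv2.COLOR_BGR2HSV)
m=cv2.inRange(hsv,(105,90,30),(130,255,255));m[262:]=0
c=max(cv2.findContours(m,0,2)[0],key=cv2.contourArea)
print(cv2.approxPolyDP(c,3,True)[:,0])
for z in(120,124):
  for p in [(283,95),(357,87),(304,262),(369,262)]: print(z,onplane(f,p,z,st).round(1))
print(tri([ray(f,(356,87),st),ray(T,(183.2,266))]))
print(tri([ray(f,(356,87),st),ray(T,(183.2,267))]))
cv2.imwrite("pics/w1c.png",cv2.resize(im[70:270,270:390],None,fx=3,fy=3,interpolation=cv2.INTER_CUBIC))
```

```text
[[352  84]
 [278  92]
 [300 261]
 [366 261]]
120 [390.2 328.6 120. ]
120 [376.3 392.5 120. ]
120 [547.4 362.2 120. ]
120 [540.2 427.1 120. ]
124 [390.4 329.2 124. ]
124 [376.6 392.1 124. ]
124 [545.5 362.3 124. ]
124 [538.3 426.3 124. ]
(array([374.40424124, 393.54914566,  93.68373777]), [np.float64(0.2001966523809597), np.float64(0.20019665238099213)])
(array([372.76577027, 394.6586439 ,  87.81733563]), [np.float64(1.1203979721921615), np.float64(1.1203979721923776)])
```

View pics/w1c.png

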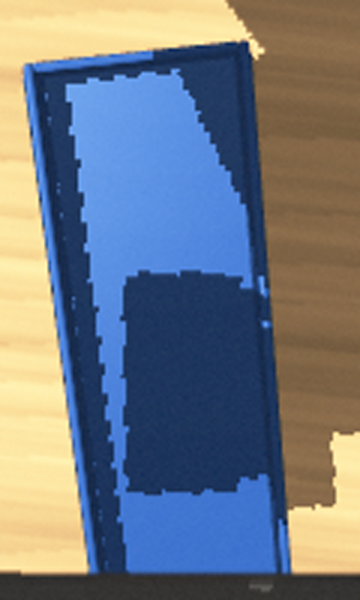

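Run:
```python
from h import *
st=sensors.state(); f=grab_frame("wrist")
z=124
P=[onplane(f,p,z,st)[:2] for p in [(278.3,91.7),(352.3,84),(301,261),(366,261)]]
print(np.round(P,1))
for a,b in((0,2),(1,3)):
    d=P[b]-P[a];print("yaw",np.degrees(np.arctan2(d[1],d[0])))
d=P[1]-P[0];print("w",np.linalg.norm(d),np.degrees(np.arctan2(d[1],d[0])))
a=np.radians(11.3);
for y in(9,10,11,12): 
  u=np.array([np.cos(np.radians(y)),np.sin(np.radians(y))]);print(y,(P[0]+P[1])/2+93*u)
T=grab_frame("top");S=grab_frame("side")
cv2.imwrite("pics/t2.png",cv2.resize(T["img"][190:290,160:230],None,fx=6,fy=6,interpolation=cv2.INTER_CUBIC))
cv2.imwrite("pics/s2.png",cv2.resize(S["img"][100:180,200:300],None,fx=6,fy=6,interpolation=cv2.INTER_CUBIC))
```

```text
[[386.5 320.2]
 [373.3 383.4]
 [543.6 353.9]
 [536.7 418. ]]
yaw 12.079053269150732
yaw 11.962262572747164
w 64.47294593282435 101.79711051028887
9 [471.71665673 366.35176485]
10 [471.44876209 367.95264013]
11 [471.15296912 369.54859617]
12 [470.82936793 371.13914685]
```

View pics/t2.png

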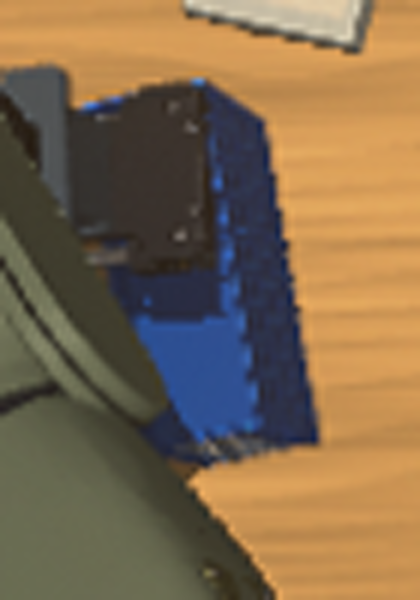

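View pics/s2.png

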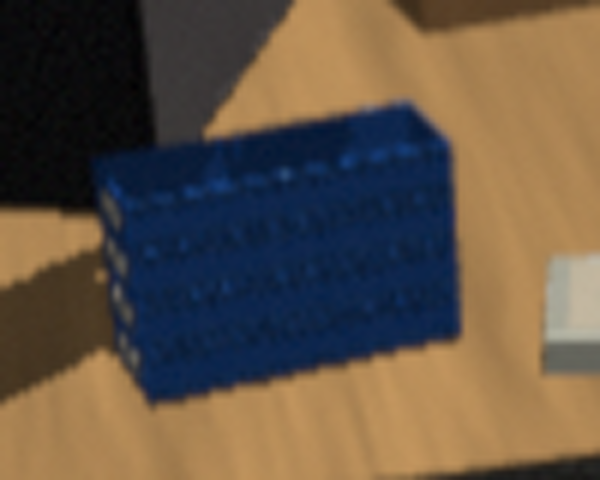

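Run:
```python
from h import *
st=sensors.state(); f=grab_frame("wrist");S=grab_frame("side")
print(tri([ray(f,(278.3,91.7),st),ray(S,(221.7,134.2))]))
print(onplane(S,(275.3,125),124))
```

```text
(array([389.62874488, 318.33289809, 122.17080779]), [np.float64(3.251152626892141), np.float64(3.2511526268921926)])
[568.49792275 342.86319563 124.        ]
```

>>> {"method": "play_rows", "body": {
  "motion": [
    [0, -0.001, -0.03, 0.096, 1],
    [0, -0.002, -0.06, 0.096, 1],
    [0, -0.002, -0.09, 0.096, 1],
    [0, -0.002, -0.12, 0.096, 1],
    [0, -0.002, -0.14, 0.096, 1],
    [0, -0.002, -0.156, 0.096, 1],
    [0, -0.002, -0.156, 0.096, 1],
    [0, -0.002, -0.156, 0.096, 0.6]
  ],
  "squeeze": 15
}}

```text
time_s: 4.32
ee_pos: [470.6, 367.8, 98.1]
ee_rot: [-158.8, 90.0, -147.2]
force: [0.9, -0.0, 0.9]
gripper_width: 86.9
```

>>> {"method": "play_rows", "body": {
  "motion": [
    [0, 0, 0, 0, 0.5],
    [0, 0, 0, 0, 0.5],
    [0, 0, 0, 0, 0.5],
    [0, 0, 0, 0, 0.5],
    [0, 0, 0, 0, 0.5],
    [0, 0, 0, 0, 0.5],
    [0, 0, 0, 0, 0.5],
    [0, 0, 0, 0, 0.5]
  ]
}}

```text
time_s: 4.98
ee_pos: [471.6, 369.6, 99.6]
ee_rot: [31.1, 89.8, 42.7]
force: [-1.4, 2.3, 6.3]
gripper_width: 66.3
```

>>> {"method": "play_rows", "body": {
  "motion": [
    [0, 0, 0.005, 0, 0.5],
    [0, 0, 0.015, 0, 0.5],
    [0, 0, 0.03, 0, 0.5],
    [0, 0, 0.045, 0, 0.5],
    [0, 0, 0.06, 0, 0.5],
    [0, 0, 0.07, 0, 0.5],
    [0, 0, 0.075, 0, 0.5],
    [0, 0, 0.075, 0, 0.5]
  ]
}}

```text
time_s: 5.65
ee_pos: [471.2, 368.8, 174.3]
ee_rot: [23.4, 89.9, 35.0]
force: [0.5, -0.1, -0.1]
gripper_width: 66.2
```

Run:
```python
from h import *
st,f=shot("s3","side");print(st["ee_pos"],st["force"],st["gripper_width"],yaw(st))
st,f=shot("w3")
```

```text
[471.17831706 368.8334834  174.2750188 ] [ 0.45990956 -0.10444039 -0.05496179] 66.21171293573593 101.58278014519502
```

View pics/s3.png

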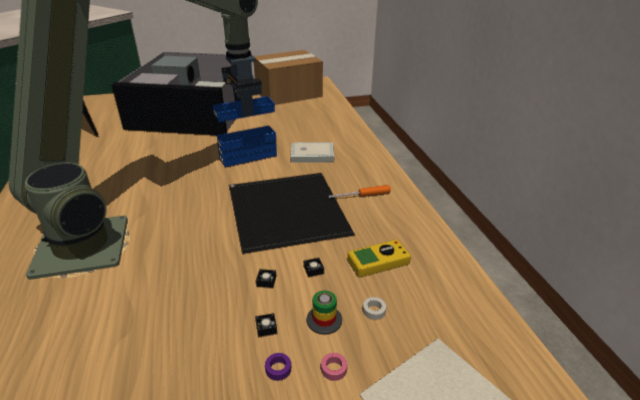

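View pics/w3.png

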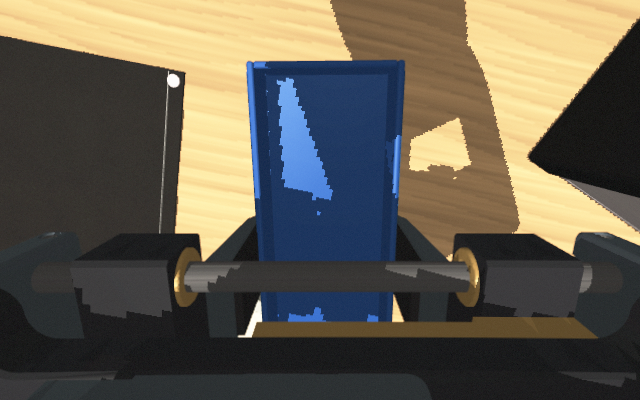

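>>> {"method": "play_rows", "body": {
  "motion": [
    [0.006, -0.02, 0, -0.03, 0.5],
    [0.016, -0.055, 0, -0.06, 0.5],
    [0.026, -0.09, 0, -0.09, 0.5],
    [0.036, -0.125, 0, -0.12, 0.5],
    [0.046, -0.16, 0, -0.15, 0.5],
    [0.055, -0.195, -0.02, -0.18, 0.5],
    [0.062, -0.22, -0.04, -0.19, 0.5],
    [0.064, -0.229, -0.06, -0.19, 0.5]
  ]
}}

```text
time_s: 6.42
ee_pos: [535.0, 136.0, 111.6]
ee_rot: [-112.6, 89.9, -112.1]
force: [-0.2, 0.5, -2.2]
gripper_width: 66.1
```

>>> {"method": "play_rows", "body": {
  "motion": [
    [0, 0, -0.02, 0, 0.5],
    [0, 0, -0.04, 0, 0.5],
    [0, 0, -0.06, 0, 0.5],
    [0, 0, -0.075, 0, 0.5],
    [0, 0, -0.085, 0, 0.5],
    [0, 0, -0.092, 0, 0.5],
    [0, 0, -0.096, 0, 0.5],
    [0, 0, -0.098, 0, 0.5]
  ]
}}

```text
time_s: 7.08
ee_pos: [534.7, 139.7, 14.6]
ee_rot: [-178.7, 90.0, -178.0]
force: [-0.5, -0.0, -1.1]
gripper_width: 66.3
```

Run:
```python
from h import *
st,f=shot("s4","side");print(st["ee_pos"],st["force"],st["gripper_width"],yaw(st))
cv2.imwrite("pics/s4.png",cv2.resize(f["img"][60:260,180:380],None,fx=3,fy=3))
```

```text
[534.71531093 139.68583889  14.58221452] [-0.459582   -0.01054749 -1.1290428 ] 66.27192669364321 90.70683925517095
```

View pics/s4.png

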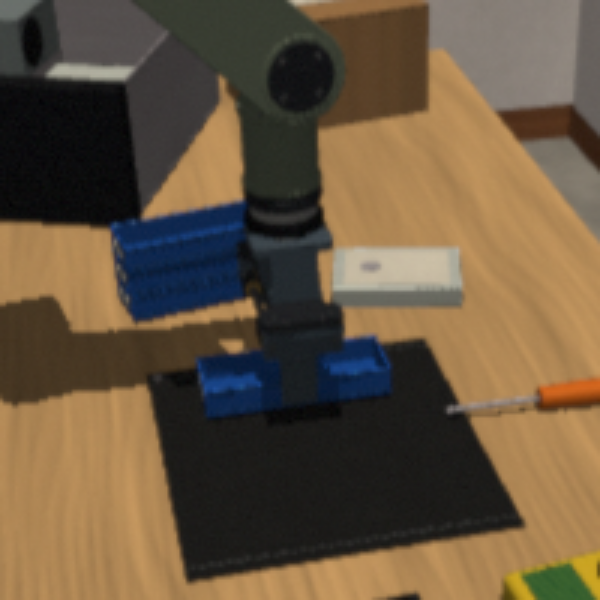

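>>> {"method": "play_rows", "body": {
  "motion": [
    [0, 0, -0.001, 0, 0.5],
    [0, 0, -0.002, 0, 0.5],
    [0, 0, -0.0025, 0, 0.5],
    [0, 0, -0.0025, 0, 0.8],
    [0, 0, -0.0025, 0, 0.9],
    [0, 0, -0.0025, 0, 0.9],
    [0, 0, -0.0025, 0, 0.9],
    [0, 0, -0.0025, 0, 0.9]
  ]
}}

```text
time_s: 7.8
ee_pos: [534.9, 139.7, 12.6]
ee_rot: [23.7, 90.0, 24.4]
force: [-0.3, -0.0, 0.9]
gripper_width: 82.2
```

>>> {"method": "play_rows", "body": {
  "motion": [
    [0, 0, 0.015, 0, 0.9],
    [0, 0, 0.04, 0, 0.95],
    [0, 0, 0.075, 0, 1],
    [0, 0, 0.115, 0, 1],
    [-0.005, 0.02, 0.145, 0.05, 1],
    [-0.015, 0.055, 0.155, 0.1, 1],
    [-0.025, 0.09, 0.16, 0.14, 1],
    [-0.035, 0.125, 0.16, 0.19, 1]
  ]
}}

```text
time_s: 8.47
ee_pos: [500.2, 266.1, 174.8]
ee_rot: [16.8, 89.7, 28.4]
force: [1.1, -0.5, 0.1]
gripper_width: 91.0
```

>>> {"method": "play_rows", "body": {
  "motion": [
    [-0.008, 0.03, 0, 0, 1],
    [-0.016, 0.06, 0, 0, 1],
    [-0.024, 0.09, 0, 0, 1],
    [-0.029, 0.103, 0, 0, 1],
    [-0.029, 0.103, 0, 0, 1],
    [-0.029, 0.103, 0, 0, 1],
    [-0.029, 0.103, 0, 0, 1],
    [-0.029, 0.103, 0, 0, 1]
  ]
}}

```text
time_s: 9.13
ee_pos: [471.2, 366.2, 172.5]
ee_rot: [-105.0, 90.0, -93.5]
force: [-0.2, 0.8, -0.9]
gripper_width: 91.0
```

Run:
```python
from h import *
st,f=shot("w5");print(st["ee_pos"],st["force"],st["gripper_width"],yaw(st))
```

```text
[471.18758603 366.21958232 172.50780881] [-0.18774424  0.76692768 -0.85683184] 90.98482749620992 101.5007245026024
```

View pics/w5.png

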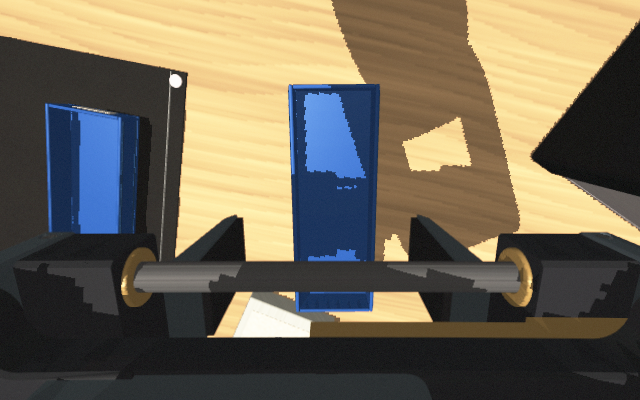

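Run:
```python
from h import *
st=sensors.state(); f=grab_frame("wrist");print(st["ee_pos"])
P=[onplane(f,p,94,st)[:2] for p in [(289,85.5),(381,84.5),(297.5,310.5),(373.5,310.5)]]
print(np.round(P,1),np.mean(P,0))
print(np.linalg.norm(P[0]-P[1]),np.linalg.norm(P[2]-P[3]),np.linalg.norm(P[0]-P[2]))
d=P[2]-P[0]+P[3]-P[1];print(np.degrees(np.arctan2(d[1],d[0])))
```

```text
[471.21556322 366.28497839 172.55128193]
[[388.3 322.3]
 [374.5 387. ]
 [567.6 361. ]
 [554.5 425. ]] [471.21486192 373.80933876]
66.0918306045948 65.30396212445575 183.38630745249517
12.044188121677873
```

>>> {"method": "play_rows", "body": {
  "motion": [
    [0, 0.004, -0.03, 0, 1],
    [0, 0.004, -0.06, 0, 1],
    [0, 0.004, -0.085, 0, 1],
    [0, 0.004, -0.1, 0, 1],
    [0, 0.004, -0.104, 0, 1],
    [0, 0.004, -0.104, 0, 1],
    [0, 0.004, -0.104, 0, 0.6],
    [0, 0.004, -0.104, 0, 0.5]
  ]
}}

```text
time_s: 9.9
ee_pos: [471.8, 372.1, 70.1]
ee_rot: [26.7, 89.8, 38.2]
force: [-0.2, 0.7, -0.0]
gripper_width: 80.7
```

>>> {"method": "play_rows", "body": {
  "motion": [
    [0, 0, 0, 0, 0.5],
    [0, 0, 0, 0, 0.5],
    [0, 0, 0, 0, 0.5],
    [0, 0, 0, 0, 0.5],
    [0, 0, 0, 0, 0.5],
    [0, 0, 0, 0, 0.5],
    [0, 0, 0, 0, 0.5],
    [0, 0, 0, 0, 0.5]
  ]
}}

```text
time_s: 10.57
ee_pos: [471.3, 372.0, 69.6]
ee_rot: [24.4, 89.9, 36.0]
force: [-0.3, -0.5, 6.2]
gripper_width: 66.2
```

>>> {"method": "play_rows", "body": {
  "motion": [
    [0, 0, 0.005, 0, 0.5],
    [0, 0, 0.015, 0, 0.5],
    [0, 0, 0.03, 0, 0.5],
    [0, 0, 0.045, 0, 0.5],
    [0, 0, 0.06, 0, 0.5],
    [0, 0, 0.07, 0, 0.5],
    [0, 0, 0.075, 0, 0.5],
    [0, 0, 0.075, 0, 0.5]
  ]
}}

```text
time_s: 11.23
ee_pos: [471.2, 372.0, 144.8]
ee_rot: [27.3, 89.9, 38.9]
force: [0.7, -0.5, -0.3]
gripper_width: 66.1
```

>>> {"method": "play_rows", "body": {
  "motion": [
    [0.004, -0.02, 0, -0.02, 0.5],
    [0.01, -0.055, 0, -0.05, 0.5],
    [0.017, -0.09, 0, -0.08, 0.5],
    [0.024, -0.125, 0, -0.1, 0.5],
    [0.031, -0.16, 0, -0.12, 0.5],
    [0.038, -0.195, 0, -0.14, 0.5],
    [0.045, -0.23, 0, -0.16, 0.5],
    [0.052, -0.265, 0, -0.19, 0.5]
  ]
}}

```text
time_s: 11.9
ee_pos: [522.1, 104.8, 142.6]
ee_rot: [-173.4, 89.9, -172.8]
force: [0.7, 0.9, -1.3]
gripper_width: 65.8
```

>>> {"method": "play_rows", "body": {
  "motion": [
    [0.006, -0.03, 0, 0, 0.5],
    [0.011, -0.055, -0.01, 0, 0.5],
    [0.012, -0.067, -0.03, 0, 0.5],
    [0.012, -0.067, -0.06, 0, 0.5],
    [0.012, -0.067, -0.09, 0, 0.5],
    [0.012, -0.067, -0.11, 0, 0.5],
    [0.012, -0.067, -0.12, 0, 0.5],
    [0.012, -0.067, -0.124, 0, 0.5]
  ]
}}

```text
time_s: 12.57
ee_pos: [533.1, 39.5, 17.3]
ee_rot: [-179.0, 89.7, -178.3]
force: [0.4, 0.7, -0.3]
gripper_width: 65.9
```

Run:
```python
from h import *
st,f=shot("s6","side");print(st["ee_pos"],st["force"],st["gripper_width"],yaw(st))
cv2.imwrite("pics/s6.png",cv2.resize(f["img"][60:260,180:380],None,fx=3,fy=3))
```

```text
[533.11808749  39.53879005  17.25787352] [ 0.35742502  0.71669256 -0.25168579] 65.91811585106944 90.69527173153969
```

View pics/s6.png

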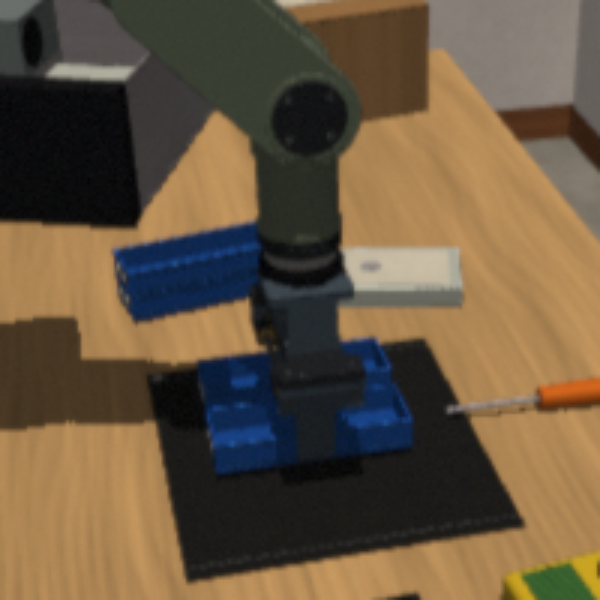

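>>> {"method": "play_rows", "body": {
  "motion": [
    [0, 0, -0.002, 0, 0.5],
    [0, 0, -0.004, 0, 0.5],
    [0, 0, -0.0045, 0, 0.5],
    [0, 0, -0.0045, 0, 0.5],
    [0, 0, -0.0045, 0, 0.85],
    [0, 0, -0.0045, 0, 0.87],
    [0, 0, -0.0045, 0, 0.87],
    [0, 0, -0.0045, 0, 0.87]
  ]
}}

```text
time_s: 13.28
ee_pos: [534.9, 39.6, 15.3]
ee_rot: [8.3, 90.0, 9.0]
force: [-0.5, -0.3, 0.9]
gripper_width: 79.2
```

>>> {"method": "play_rows", "body": {
  "motion": [
    [0, 0, 0.015, 0, 0.87],
    [0, 0, 0.04, 0, 0.87],
    [0, 0, 0.075, 0, 1],
    [0, 0, 0.115, 0, 1],
    [-0.005, 0.03, 0.125, 0.05, 1],
    [-0.011, 0.065, 0.13, 0.1, 1],
    [-0.018, 0.1, 0.13, 0.14, 1],
    [-0.025, 0.135, 0.13, 0.19, 1]
  ]
}}

```text
time_s: 13.95
ee_pos: [509.7, 175.9, 146.0]
ee_rot: [9.8, 89.9, 21.4]
force: [0.2, 1.1, -0.3]
gripper_width: 91.0
```

>>> {"method": "play_rows", "body": {
  "motion": [
    [-0.007, 0.04, 0, 0, 1],
    [-0.014, 0.08, 0, 0, 1],
    [-0.021, 0.12, 0, 0, 1],
    [-0.028, 0.155, 0, 0, 1],
    [-0.036, 0.185, 0, 0, 1],
    [-0.039, 0.197, 0, 0, 1],
    [-0.039, 0.197, -0.02, 0, 1],
    [-0.039, 0.197, -0.04, 0, 1]
  ]
}}

```text
time_s: 14.62
ee_pos: [471.2, 372.9, 105.6]
ee_rot: [18.9, 89.8, 30.6]
force: [0.2, -1.1, -0.2]
gripper_width: 91.3
```

Run:
```python
from h import *
st,f=shot("w7");print(st["ee_pos"],st["force"],st["gripper_width"],yaw(st))
```

```text
[471.20099537 372.92976979 105.58462894] [ 0.19335156 -1.12954653 -0.1876141 ] 91.28141887262144 101.70360426898877
```

View pics/w7.png

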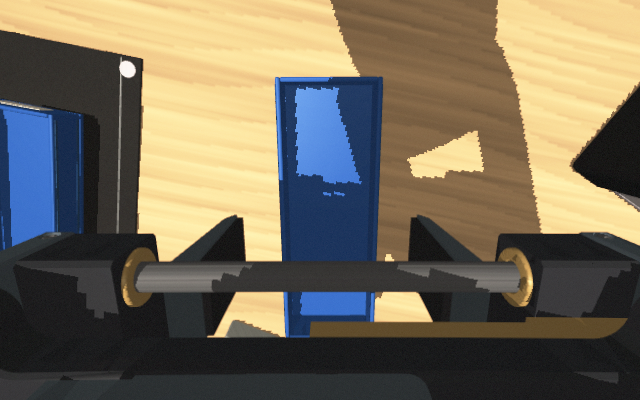

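>>> {"method": "play_rows", "body": {
  "motion": [
    [0, 0, -0.02, 0, 1],
    [0, 0, -0.04, 0, 1],
    [0, 0, -0.055, 0, 1],
    [0, 0, -0.063, 0, 1],
    [0, 0, -0.066, 0, 1],
    [0, 0, -0.066, 0, 0.6],
    [0, 0, -0.066, 0, 0.5],
    [0, 0, -0.066, 0, 0.5]
  ]
}}

```text
time_s: 15.33
ee_pos: [471.5, 372.0, 40.2]
ee_rot: [27.5, 89.9, 39.1]
force: [0.2, 0.0, -0.1]
gripper_width: 74.0
```

>>> {"method": "play_rows", "body": {
  "motion": [
    [0, 0, 0, 0, 0.5],
    [0, 0, 0, 0, 0.5],
    [0, 0, 0, 0, 0.5],
    [0, 0, 0, 0, 0.5],
    [0, 0, 0, 0, 0.5],
    [0, 0, 0, 0, 0.5],
    [0, 0, 0, 0, 0.5],
    [0, 0, 0, 0, 0.5]
  ]
}}

```text
time_s: 16.0
ee_pos: [471.4, 372.2, 40.1]
ee_rot: [30.7, 89.9, 42.3]
force: [-0.7, 0.8, 5.7]
gripper_width: 65.6
```

>>> {"method": "play_rows", "body": {
  "motion": [
    [0, 0, 0.005, 0, 0.5],
    [0, 0, 0.015, 0, 0.5],
    [0, 0, 0.03, 0, 0.5],
    [0, 0, 0.05, 0, 0.5],
    [0, 0, 0.07, 0, 0.5],
    [0, 0, 0.09, 0, 0.5],
    [0, 0, 0.1, 0, 0.5],
    [0, 0, 0.1, 0, 0.5]
  ]
}}

```text
time_s: 16.67
ee_pos: [471.9, 372.4, 141.8]
ee_rot: [25.1, 89.7, 36.7]
force: [0.2, 0.3, -0.8]
gripper_width: 65.9
```

Run:
```python
from h import *
st,f=shot("s8","side");print(st["ee_pos"],st["force"],st["gripper_width"],yaw(st))
cv2.imwrite("pics/s8.png",cv2.resize(f["img"][60:260,180:380],None,fx=3,fy=3))
```

```text
[471.91721234 372.42698768 141.75952346] [ 0.20705354  0.33227384 -0.83501825] 65.922293140979 101.58511131153807
```

View pics/s8.png

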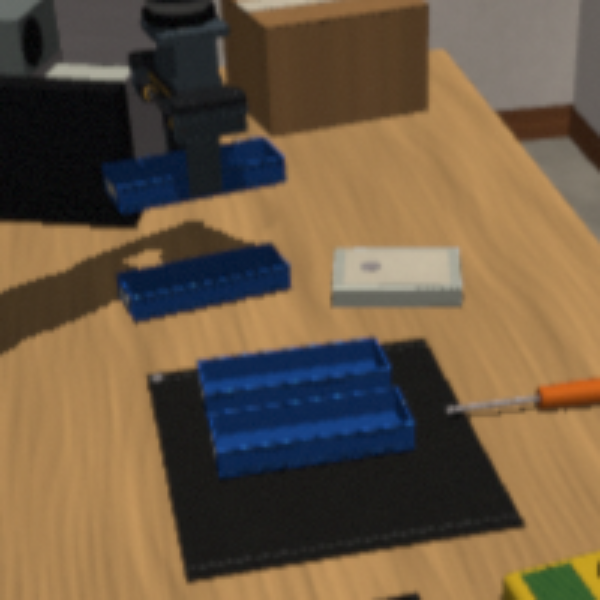

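>>> {"method": "play_rows", "body": {
  "motion": [
    [0.003, -0.02, 0, -0.02, 0.5],
    [0.009, -0.058, 0, -0.05, 0.5],
    [0.015, -0.096, 0, -0.08, 0.5],
    [0.021, -0.134, 0, -0.1, 0.5],
    [0.027, -0.172, 0, -0.12, 0.5],
    [0.033, -0.21, 0, -0.14, 0.5],
    [0.039, -0.248, 0, -0.16, 0.5],
    [0.045, -0.286, 0, -0.19, 0.5]
  ]
}}

```text
time_s: 17.38
ee_pos: [514.5, 83.6, 137.4]
ee_rot: [-173.0, 89.8, -172.3]
force: [0.6, 0.4, -0.1]
gripper_width: 65.8
```

>>> {"method": "play_rows", "body": {
  "motion": [
    [0.006, -0.038, 0, 0, 0.5],
    [0.012, -0.075, 0, 0, 0.5],
    [0.018, -0.11, 0, 0, 0.5],
    [0.02, -0.135, -0.005, 0, 0.5],
    [0.02, -0.146, -0.02, 0, 0.5],
    [0.02, -0.146, -0.05, 0, 0.5],
    [0.02, -0.146, -0.08, 0, 0.5],
    [0.02, -0.146, -0.1, 0, 0.5]
  ]
}}

```text
time_s: 18.05
ee_pos: [533.0, -60.6, 35.2]
ee_rot: [170.9, 89.6, 171.5]
force: [0.3, 0.8, -1.4]
gripper_width: 66.0
```

>>> {"method": "play_rows", "body": {
  "motion": [
    [0, 0, -0.01, 0, 0.5],
    [0, 0, -0.018, 0, 0.5],
    [0, 0, -0.023, 0, 0.5],
    [0, 0, -0.025, 0, 0.5],
    [0, 0, -0.025, 0, 0.5],
    [0, 0, -0.025, 0, 0.5],
    [0, 0, -0.025, 0, 0.5],
    [0, 0, -0.025, 0, 0.5]
  ]
}}

```text
time_s: 18.72
ee_pos: [536.3, -60.4, 14.8]
ee_rot: [-4.5, 89.9, -3.8]
force: [-0.2, -0.4, -1.0]
gripper_width: 65.8
```

>>> {"method": "play_rows", "body": {
  "motion": [
    [0, 0, -0.001, 0, 0.5],
    [0, 0, -0.002, 0, 0.5],
    [0, 0, -0.002, 0, 0.85],
    [0, 0, -0.002, 0, 0.88],
    [0, 0, -0.002, 0, 0.88],
    [0, 0, -0.002, 0, 0.88],
    [0, 0, 0.005, 0, 0.88],
    [0, 0, 0.025, 0, 0.88]
  ]
}}

```text
time_s: 19.38
ee_pos: [533.6, -60.1, 37.2]
ee_rot: [170.7, 89.7, 171.4]
force: [0.1, 0.4, -0.4]
gripper_width: 80.2
```

>>> {"method": "play_rows", "body": {
  "motion": [
    [0, 0, 0.03, 0, 1],
    [0, 0, 0.06, -0.12, 1],
    [-0.01, -0.02, 0.09, -0.24, 1],
    [-0.025, -0.05, 0.12, -0.36, 1],
    [-0.04, -0.08, 0.14, -0.48, 1],
    [-0.06, -0.11, 0.16, -0.6, 1],
    [-0.075, -0.14, 0.18, -0.72, 1],
    [-0.085, -0.16, 0.19, -0.84, 1]
  ]
}}

```text
time_s: 20.05
ee_pos: [449.9, -222.9, 232.2]
ee_rot: [8.8, 89.7, -39.0]
force: [0.1, -0.5, 0.8]
gripper_width: 91.6
```

>>> {"method": "play_rows", "body": {
  "motion": [
    [0, -0.01, 0.005, -0.12, 1],
    [0, -0.015, 0.005, -0.24, 1],
    [0, -0.02, 0.005, -0.36, 1],
    [0, -0.02, 0.005, -0.48, 1],
    [0, -0.02, 0.005, -0.6, 1],
    [0, -0.02, 0.005, -0.73, 1],
    [0, -0.02, 0.005, -0.73, 1],
    [0, -0.02, 0.005, -0.73, 1]
  ]
}}

```text
time_s: 20.72
ee_pos: [450.6, -240.3, 234.3]
ee_rot: [60.3, 90.0, -28.8]
force: [-0.5, 0.3, 0.1]
gripper_width: 91.3
```

Run:
```python
from h import *
st,f=shot("w9");print(st["ee_pos"],yaw(st))
for x in finder.spot_point(f,"fan_a"): print(x,onplane(f,x["point"],10,st).round(1))
for x in finder.spot_point(f,"spindle"): print(x,onplane(f,x["point"],0,st).round(1))
_,T=shot("t9","top")
cv2.imwrite("pics/t9.png",cv2.resize(T["img"][100:290,160:480],None,fx=2.5,fy=2.5,interpolation=cv2.INTER_CUBIC))
for x in finder.spot_point(T,"fan_a"): print(x,onplane(T,x["point"],10).round(1))
```

```text
[ 450.64117868 -240.32335434  234.28588177] 0.9098472087545233
{'point': [419.6, 164.1], 'conf': 0.72} [ 562.9 -227.    10. ]
{'point': [321.9, 171.8], 'conf': 0.59} [ 444.9 -238.3   10. ]
{'point': [303.0, 274.1], 'conf': 0.51} [ 421.7 -375.5   10. ]
{'point': [383.5, 244.2], 'conf': 0.49} [ 448.1 -241.7   10. ]
{'point': [377.4, 207.0], 'conf': 0.45} [ 572.8 -225.1   10. ]
{'point': [423.2, 251.4], 'conf': 0.4} [ 422.8 -371.9   10. ]
```

View pics/w9.png

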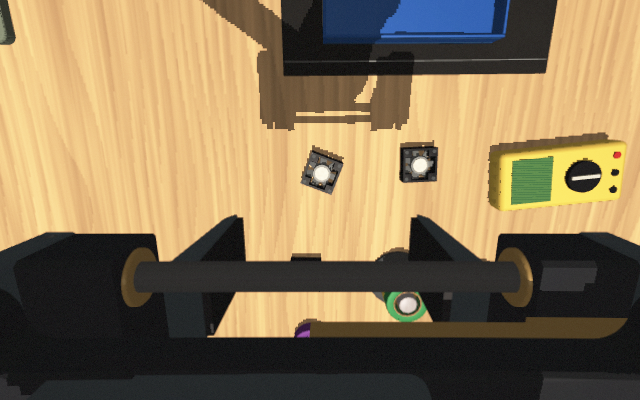

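View pics/t9.png

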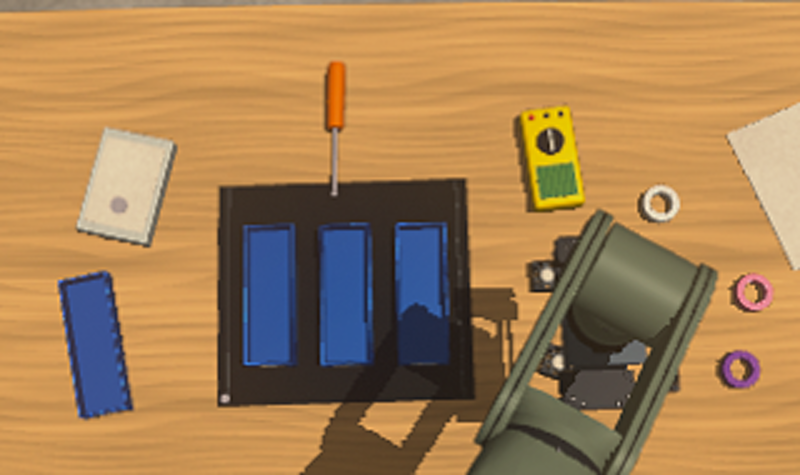

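Run:
```python
from h import *
st=sensors.state(); f=grab_frame("wrist")
cv2.imwrite("pics/w9c.png",cv2.resize(f["img"][130:215,280:460],None,fx=4.4,fy=4.4,interpolation=cv2.INTER_CUBIC))
```

```text
(no output)
```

View pics/w9c.png

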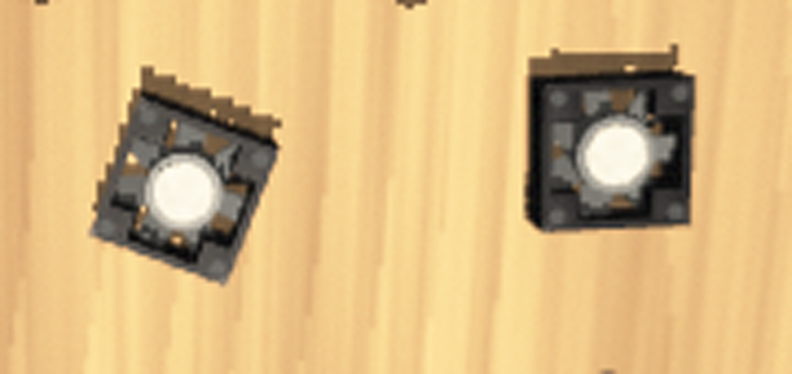

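Run:
```python
from h import *
st=sensors.state(); f=grab_frame("wrist"); S=grab_frame("side")
for C in ([(138,92),(278,148),(223,283),(93,235)],[(543,82),(693,77),(690,223),(541,230)]):
  P=np.array([onplane(f,(a/4.4+280,b/4.4+130),20,st)[:2] for a,b in C]); 
  print(P.round(1),P.mean(0),[np.linalg.norm(P[i]-P[i-1]).round(1) for i in range(4)])
  d=P[1]-P[0]+P[2]-P[3]; e=P[1]-P[2]+P[0]-P[3];print(np.degrees(np.arctan2(d[1],d[0])),np.degrees(np.arctan2(e[1],e[0])))
```

```text
[[ 432.5 -212. ]
 [ 470.  -226.3]
 [ 456.  -263.8]
 [ 420.4 -250.9]] [ 444.73717015 -238.22774031] [np.float64(40.7), np.float64(40.2), np.float64(40.0), np.float64(37.9)]
-20.46482341370263 71.06879038153093
[[ 539.6 -207.8]
 [ 579.  -206. ]
 [ 582.2 -245.2]
 [ 542.  -247.7]] [ 560.71107008 -226.65747192] [np.float64(40.0), np.float64(39.4), np.float64(39.3), np.float64(40.2)]
3.1224021270926827 94.04188255507913
```

>>> {"method": "play_rows", "body": {
  "motion": [
    [-0.003, 0.001, -0.035, -0.12, 1],
    [-0.006, 0.002, -0.07, -0.24, 1],
    [-0.006, 0.002, -0.105, -0.36, 1],
    [-0.006, 0.002, -0.14, -0.365, 1],
    [-0.006, 0.002, -0.17, -0.365, 1],
    [-0.006, 0.002, -0.195, -0.365, 1],
    [-0.006, 0.002, -0.21, -0.365, 1],
    [-0.006, 0.002, -0.22, -0.365, 1]
  ]
}}

```text
time_s: 21.78
ee_pos: [443.8, -237.8, 12.0]
ee_rot: [-99.4, 89.8, 150.4]
force: [-0.1, 0.2, 0.5]
gripper_width: 90.9
```

Run:
```python
from h import *
st,f=shot("w10");print(st["ee_pos"],yaw(st),st["force"])
```

```text
[ 443.76236477 -237.81436225   11.97629104] -20.147593673777365 [-0.06184062  0.24452627  0.48183213]
```

View pics/w10.png

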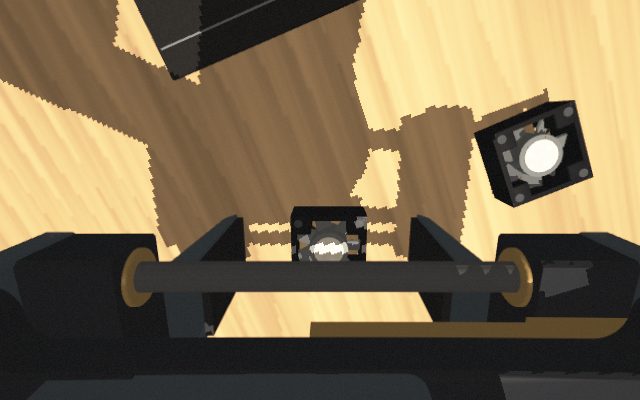

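>>> {"method": "play_rows", "body": {
  "motion": [
    [0, 0, -0.004, 0, 1],
    [0, 0, -0.008, 0, 1],
    [0, 0, -0.008, 0, 1],
    [0, 0, -0.008, 0, 0.3],
    [0, 0, -0.008, 0, 0.3],
    [0, 0, -0.008, 0, 0.3],
    [0, 0, -0.008, 0, 0.3],
    [0, 0, -0.008, 0, 0.3]
  ],
  "squeeze": 12
}}

```text
time_s: 22.5
ee_pos: [444.9, -238.4, 6.3]
ee_rot: [81.4, 90.0, -28.8]
force: [-0.3, 0.1, -0.7]
gripper_width: 60.9
```

>>> {"method": "play_rows", "body": {
  "motion": [
    [0, 0, 0, 0, 0.3],
    [0, 0, 0, 0, 0.3],
    [0, 0, 0, 0, 0.3],
    [0, 0, 0, 0, 0.3],
    [0, 0, 0, 0, 0.3],
    [0, 0, 0, 0, 0.3],
    [0, 0, 0.005, 0, 0.3],
    [0, 0, 0.01, 0, 0.3]
  ]
}}

```text
time_s: 23.17
ee_pos: [444.5, -238.2, 16.1]
ee_rot: [-98.6, 90.0, 151.2]
force: [0.8, -0.4, -0.8]
gripper_width: 40.3
```

Run:
```python
from h import *
f=grab_frame("top")
for n,C in dict(A=[(243,226),(295,225),(296,364),(244,366)],B=[(319,224),(371,223),(373,365),(320,366)],C=[(396,223),(447,222),(449,365),(399,366)]).items():
  P=np.array([onplane(f,(a/2.5+160,b/2.5+100),37)[:2] for a,b in C]); print(n,P.mean(0).round(1),np.linalg.norm(P[0]-P[3]),np.linalg.norm(P[0]-P[1]))
```

```text
A [535.1 137.2] 186.2559580367095 69.36534022923101
B [535.3  37. ] 188.37333449684726 68.96235217300296
C [535.1 -63.7] 189.3905869986304 67.44160769706544
```

>>> {"method": "play_rows", "body": {
  "motion": [
    [0, 0, 0.02, 0, 0.3],
    [0, 0, 0.045, 0.05, 0.3],
    [0.005, 0.02, 0.06, 0.11, 0.3],
    [0.013, 0.05, 0.06, 0.18, 0.3],
    [0.022, 0.085, 0.06, 0.25, 0.3],
    [0.031, 0.12, 0.06, 0.31, 0.3],
    [0.04, 0.15, 0.06, 0.367, 0.3],
    [0.0465, 0.172, 0.06, 0.367, 0.3]
  ]
}}

```text
time_s: 23.88
ee_pos: [491.7, -64.1, 76.5]
ee_rot: [105.3, 89.9, 16.3]
force: [-0.0, 0.1, -0.7]
gripper_width: 40.0
```

>>> {"method": "play_rows", "body": {
  "motion": [
    [0, 0.005, 0, 0, 0.3],
    [0, 0.005, 0, 0, 0.3],
    [0, 0.005, -0.01, 0, 0.3],
    [0, 0.005, -0.02, 0, 0.3],
    [0, 0.005, -0.02, 0, 0.3],
    [0, 0.005, -0.02, 0, 0.3],
    [0, 0.005, -0.02, 0, 0.3],
    [0, 0.005, -0.02, 0, 0.3]
  ]
}}

```text
time_s: 24.55
ee_pos: [491.4, -61.9, 56.0]
ee_rot: [75.7, 90.0, -13.5]
force: [-0.3, -0.9, -0.6]
gripper_width: 40.0
```

Run:
```python
from h import *
st,f=shot("w11");print(st["ee_pos"],yaw(st),st["force"],st["gripper_width"])
```

```text
[491.36104564 -61.94404381  56.01591544] 0.8041299121580335 [-0.29514212 -0.88981391 -0.63780914] 40.022693679097024
```

View pics/w11.png

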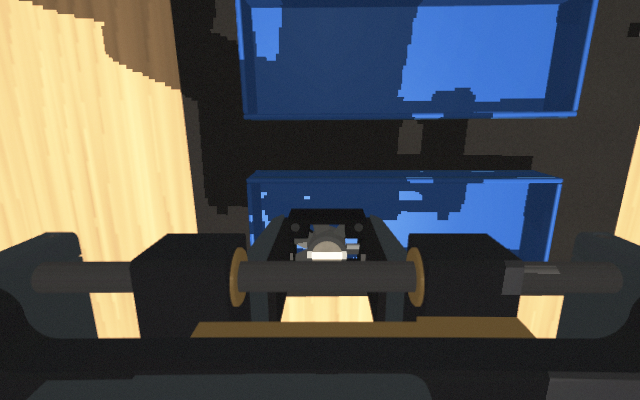

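Run:
```python
from h import *
st=sensors.state(); f=grab_frame("wrist")
for p in [(248,181),(562,180)]: print(onplane(f,p,37,st))
```

```text
[444.59192183 -29.93629098  37.        ]
[628.35394852 -26.67671659  37.        ]
```

>>> {"method": "play_rows", "body": {
  "motion": [
    [0, 0, -0.01, 0, 0.3],
    [0, 0, -0.02, 0, 0.3],
    [0, 0, -0.028, 0, 0.3],
    [0, 0, -0.034, 0, 0.3],
    [0, 0, -0.037, 0, 0.3],
    [0, 0, -0.039, 0, 0.3],
    [0, 0, -0.039, 0, 0.3],
    [0, 0, -0.039, 0, 0.3]
  ]
}}

```text
time_s: 25.32
ee_pos: [491.5, -61.4, 17.0]
ee_rot: [81.5, 90.0, -7.7]
force: [1.5, 0.5, 0.3]
gripper_width: 40.3
```

>>> {"method": "play_rows", "body": {
  "motion": [
    [0, 0, -0.001, 0, 0.3],
    [0, 0, -0.0015, 0, 0.3],
    [0, 0, -0.0015, 0, 0.45],
    [0, 0, -0.0015, 0, 0.54],
    [0, 0, -0.0015, 0, 0.54],
    [0, 0, -0.0015, 0, 0.54],
    [0, 0, -0.0015, 0, 0.54],
    [0, 0, -0.0015, 0, 0.54]
  ]
}}

```text
time_s: 25.98
ee_pos: [491.2, -61.4, 15.4]
ee_rot: [90.4, 90.0, 1.3]
force: [0.3, -0.7, 0.1]
gripper_width: 49.3
```

>>> {"method": "play_rows", "body": {
  "motion": [
    [0, 0, 0.01, 0, 0.54],
    [0, 0, 0.03, 0, 0.54],
    [0, 0, 0.06, 0, 0.54],
    [0, 0, 0.1, 0, 1],
    [0, 0, 0.14, 0, 1],
    [0, 0, 0.18, 0, 1],
    [0.01, -0.02, 0.19, 0, 1],
    [0.025, -0.05, 0.2, 0, 1]
  ]
}}

```text
time_s: 26.65
ee_pos: [516.5, -110.2, 219.7]
ee_rot: [86.7, 89.7, -2.3]
force: [0.7, 0.2, -0.9]
gripper_width: 79.3
```

>>> {"method": "play_rows", "body": {
  "motion": [
    [0.01, -0.035, 0, 0, 1],
    [0.02, -0.07, 0, 0, 1],
    [0.03, -0.1, 0, 0, 1],
    [0.045, -0.115, 0, 0, 1],
    [0.045, -0.115, 0, 0, 1],
    [0.045, -0.115, 0, 0, 1],
    [0.045, -0.115, 0, 0, 1],
    [0.045, -0.115, 0, 0, 1]
  ]
}}

```text
time_s: 27.32
ee_pos: [560.7, -225.4, 215.8]
ee_rot: [-151.5, 90.0, 119.4]
force: [0.2, 0.2, -0.1]
gripper_width: 91.4
```

Run:
```python
from h import *
st,f=shot("w12");print(st["ee_pos"],yaw(st),st["force"],st["gripper_width"])
for x in finder.spot_point(f,"fan_a"): print(x,onplane(f,x["point"],10,st).round(1))
```

```text
[ 560.67416746 -225.35626154  215.84987488] 0.9066710887554884 [ 0.15960794  0.22734131 -0.1068651 ] 91.35579747030553
{'point': [326.8, 180.4], 'conf': 0.65} [ 560.9 -230.1   10. ]
{'point': [260.8, 15.7], 'conf': 0.6} [490.  -58.5  10. ]
{'point': [316.2, 308.0], 'conf': 0.32} [ 550.  -398.7   10. ]
{'point': [306.6, 18.2], 'conf': 0.25} [537.2 -60.   10. ]
```

View pics/w12.png

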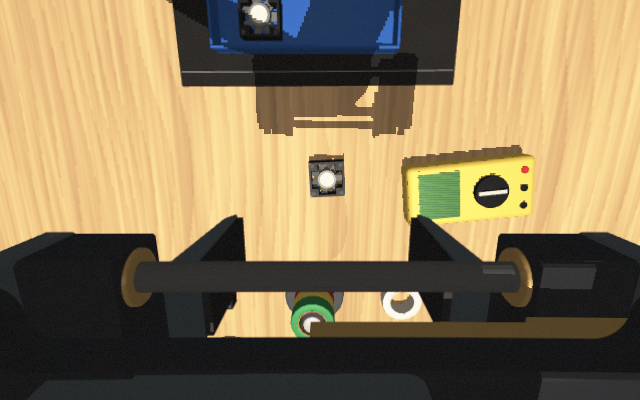

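>>> {"method": "play_rows", "body": {
  "motion": [
    [0, -0.001, -0.035, 0.045, 0.8],
    [0, -0.002, -0.07, 0.045, 0.75],
    [0, -0.002, -0.105, 0.045, 0.75],
    [0, -0.002, -0.14, 0.045, 0.75],
    [0, -0.002, -0.165, 0.045, 0.75],
    [0, -0.002, -0.18, 0.045, 0.75],
    [0, -0.002, -0.19, 0.045, 0.75],
    [0, -0.002, -0.195, 0.045, 0.75]
  ]
}}

```text
time_s: 28.08
ee_pos: [560.6, -227.6, 19.4]
ee_rot: [-117.7, 89.9, 155.8]
force: [0.0, 0.7, 0.1]
gripper_width: 68.4
```

Run:
```python
from h import *
st,f=shot("w13");print(st["ee_pos"],yaw(st),st["force"],st["gripper_width"])
```

```text
[ 560.63441955 -227.58515676   19.40144414] 3.4809607485029677 [0.02290919 0.6949864  0.11780849] 68.36292964094046
```

View pics/w13.png

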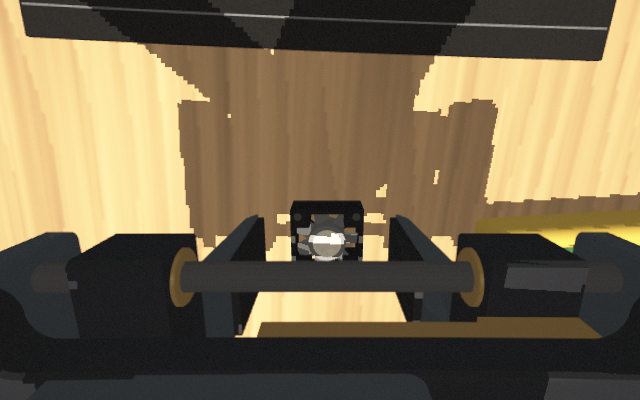

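>>> {"method": "play_rows", "body": {
  "motion": [
    [0, 0, -0.007, 0, 0.75],
    [0, 0, -0.012, 0, 0.75],
    [0, 0, -0.0145, 0, 0.75],
    [0, 0, -0.0145, 0, 0.5],
    [0, 0, -0.0145, 0, 0.3],
    [0, 0, -0.0145, 0, 0.3],
    [0, 0, -0.0145, 0, 0.3],
    [0, 0, -0.0145, 0, 0.3]
  ]
}}

```text
time_s: 28.8
ee_pos: [561.5, -228.5, 6.3]
ee_rot: [66.7, 90.0, -19.9]
force: [0.5, -0.4, 0.6]
gripper_width: 39.8
```

>>> {"method": "play_rows", "body": {
  "motion": [
    [0, 0, 0, 0, 0.3],
    [0, 0, 0, 0, 0.3],
    [0, 0, 0, 0, 0.3],
    [0, 0, 0, 0, 0.3],
    [0, 0, 0, 0, 0.3],
    [0, 0, 0.005, 0, 0.3],
    [0, 0, 0.015, 0, 0.3],
    [0, 0, 0.03, 0, 0.3]
  ]
}}

```text
time_s: 29.47
ee_pos: [560.2, -227.9, 35.4]
ee_rot: [-117.9, 89.8, 155.5]
force: [1.2, 0.2, -0.7]
gripper_width: 40.0
```

>>> {"method": "play_rows", "body": {
  "motion": [
    [0, 0, 0.025, 0, 0.3],
    [-0.004, 0.02, 0.045, -0.01, 0.3],
    [-0.014, 0.055, 0.05, -0.02, 0.3],
    [-0.024, 0.09, 0.05, -0.03, 0.3],
    [-0.034, 0.125, 0.05, -0.045, 0.3],
    [-0.044, 0.16, 0.05, -0.045, 0.3],
    [-0.054, 0.195, 0.05, -0.045, 0.3],
    [-0.062, 0.23, 0.05, -0.045, 0.3]
  ]
}}

```text
time_s: 30.13
ee_pos: [498.2, 3.1, 86.7]
ee_rot: [101.7, 90.0, 12.5]
force: [0.7, 0.5, -0.1]
gripper_width: 40.0
```

>>> {"method": "play_rows", "body": {
  "motion": [
    [-0.006, 0.025, 0, 0, 0.3],
    [-0.009, 0.036, 0, 0, 0.3],
    [-0.009, 0.036, -0.01, 0, 0.3],
    [-0.009, 0.036, -0.02, 0, 0.3],
    [-0.009, 0.036, -0.03, 0, 0.3],
    [-0.009, 0.036, -0.035, 0, 0.3],
    [-0.009, 0.036, -0.035, 0, 0.3],
    [-0.009, 0.036, -0.035, 0, 0.3]
  ]
}}

```text
time_s: 30.8
ee_pos: [490.5, 37.3, 51.2]
ee_rot: [48.3, 90.0, -40.8]
force: [-0.4, -0.3, -0.3]
gripper_width: 40.1
```

Run:
```python
from h import *
st,f=shot("w14");print(st["ee_pos"],yaw(st),st["force"],st["gripper_width"])
```

```text
[490.48783637  37.2970998   51.15359353] 0.8373259714997288 [-0.36398655 -0.25034473 -0.29745362] 40.11563666711356
```

View pics/w14.png

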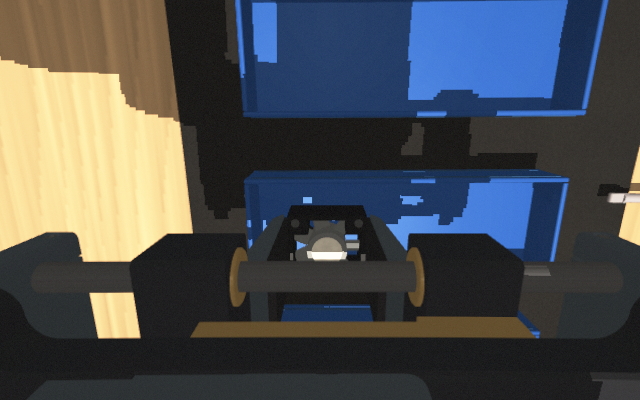

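>>> {"method": "play_rows", "body": {
  "motion": [
    [0, 0, -0.01, 0, 0.3],
    [0, 0, -0.02, 0, 0.3],
    [0, 0, -0.027, 0, 0.3],
    [0, 0, -0.032, 0, 0.3],
    [0, 0, -0.034, 0, 0.3],
    [0, 0, -0.0355, 0, 0.3],
    [0, 0, -0.036, 0, 0.3],
    [0, 0, -0.036, 0, 0.3]
  ]
}}

```text
time_s: 31.52
ee_pos: [490.2, 37.5, 16.2]
ee_rot: [37.7, 90.0, -51.5]
force: [-2.7, -1.0, 8.2]
gripper_width: 40.0
```

>>> {"method": "play_rows", "body": {
  "motion": [
    [0, 0, 0.001, 0, 0.3],
    [0, 0, 0.001, 0, 0.45],
    [0, 0, 0.001, 0, 0.54],
    [0, 0, 0.001, 0, 0.54],
    [0, 0, 0.001, 0, 0.54],
    [0, 0, 0.001, 0, 0.54],
    [0, 0, 0.01, 0, 0.54],
    [0, 0, 0.03, 0, 0.54]
  ]
}}

```text
time_s: 32.18
ee_pos: [488.3, 37.5, 43.8]
ee_rot: [-87.4, 89.7, -176.6]
force: [-0.5, 0.2, 0.5]
gripper_width: 49.2
```

>>> {"method": "play_rows", "body": {
  "motion": [
    [0, 0, 0.03, 0, 0.6],
    [0, 0, 0.065, 0, 1],
    [0, 0, 0.1, 0, 1],
    [-0.005, -0.035, 0.12, 0, 1],
    [-0.01, -0.075, 0.13, 0, 1],
    [-0.015, -0.115, 0.14, 0, 1],
    [-0.02, -0.155, 0.15, 0, 1],
    [-0.025, -0.195, 0.16, 0, 1]
  ]
}}

```text
time_s: 32.85
ee_pos: [464.6, -158.9, 206.4]
ee_rot: [73.1, 89.9, -16.0]
force: [1.3, -0.7, 0.1]
gripper_width: 91.4
```

>>> {"method": "play_rows", "body": {
  "motion": [
    [-0.006, -0.035, 0, 0, 1],
    [-0.012, -0.075, 0, 0, 1],
    [-0.018, -0.115, 0, 0, 1],
    [-0.024, -0.15, 0, 0, 1],
    [-0.03, -0.17, 0, 0, 1],
    [-0.03, -0.17, 0, 0, 1],
    [-0.03, -0.17, 0, 0, 1],
    [-0.03, -0.17, 0, 0, 1]
  ]
}}

```text
time_s: 33.52
ee_pos: [435.2, -326.6, 205.2]
ee_rot: [170.4, 90.0, 81.3]
force: [-0.4, 0.2, -0.3]
gripper_width: 91.4
```

Run:
```python
from h import *
st,f=shot("w15");print(st["ee_pos"],yaw(st),st["force"],st["gripper_width"])
for x in finder.spot_point(f,"fan_a"): print(x,onplane(f,x["point"],10,st).round(1))
_,T=shot("t15","top")
cv2.imwrite("pics/t15.png",cv2.resize(T["img"][100:290,160:480],None,fx=2.5,fy=2.5,interpolation=cv2.INTER_CUBIC))
for x in finder.spot_point(T,"fan_a"): print(x,onplane(T,x["point"],10).round(1))
```

```text
[ 435.18472679 -326.56983019  205.194514  ] 0.8569664948582498 [-0.38550624  0.17174267 -0.26775606] 91.35318061523562
{'point': [316.1, 221.6], 'conf': 0.87} [ 423.7 -378.5   10. ]
{'point': [329.5, 229.5], 'conf': 0.57} [498.6 -64.6  10. ]
{'point': [299.5, 230.7], 'conf': 0.46} [495.4  34.7  10. ]
```

View pics/w15.png

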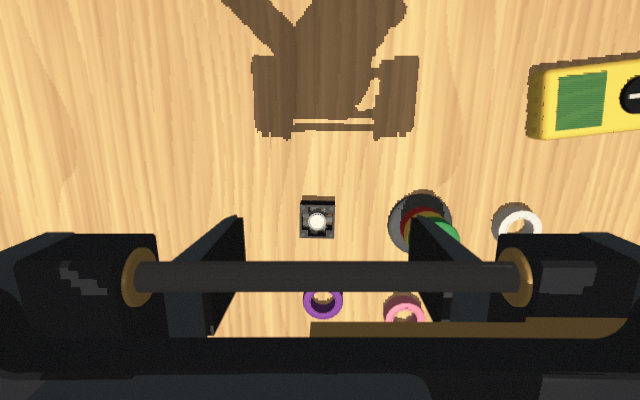

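View pics/t15.png

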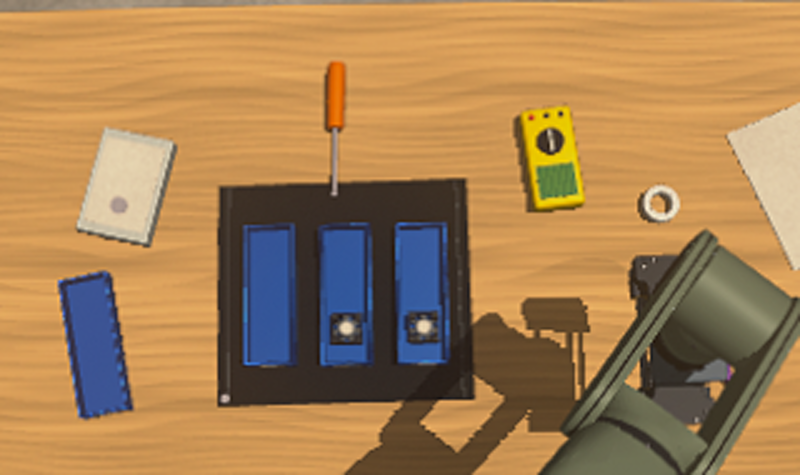

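Run:
```python
from h import *
f=grab_frame("wrist")
cv2.imwrite("pics/w15c.png",cv2.resize(f["img"][185:250,280:360],None,fx=8,fy=8,interpolation=cv2.INTER_CUBIC))
```

```text
(no output)
```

View pics/w15c.png

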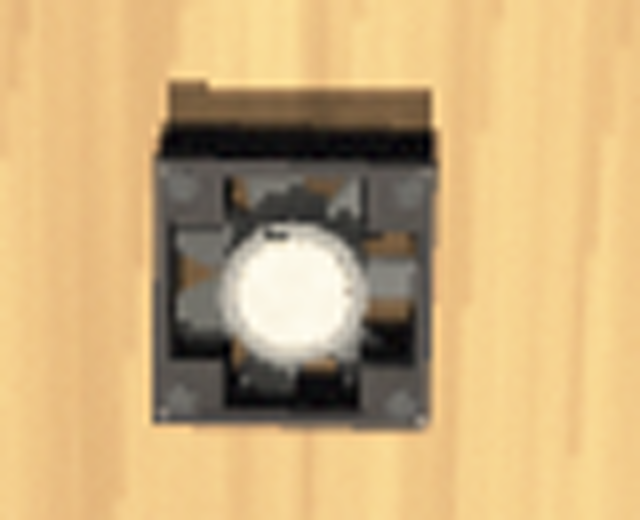

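Run:
```python
from h import *
st=sensors.state(); f=grab_frame("wrist");print(st["ee_pos"])
C=[(155,158),(434,163),(428,428),(153,422)]
P=np.array([onplane(f,(a/8+280,b/8+185),20,st)[:2] for a,b in C]); 
print(P.round(1),P.mean(0),[np.linalg.norm(P[i]-P[i-1]).round(1) for i in range(4)])
d=P[1]-P[0]+P[2]-P[3]; e=P[1]-P[2]+P[0]-P[3];print(np.degrees(np.arctan2(d[1],d[0])),np.degrees(np.arctan2(e[1],e[0])))
```

```text
[ 435.60524175 -326.33729385  205.21585042]
[[ 405.5 -355.4]
 [ 444.8 -355.5]
 [ 444.8 -395.3]
 [ 405.1 -395. ]] [ 425.03492414 -375.29249503] [np.float64(39.6), np.float64(39.3), np.float64(39.8), np.float64(39.8)]
-0.2134629928229649 89.7382607571151
```

>>> {"method": "play_rows", "body": {
  "motion": [
    [-0.005, -0.025, -0.02, -0.018, 0.8],
    [-0.01, -0.049, -0.04, -0.018, 0.75],
    [-0.01, -0.049, -0.075, -0.018, 0.75],
    [-0.01, -0.049, -0.11, -0.018, 0.75],
    [-0.01, -0.049, -0.145, -0.018, 0.75],
    [-0.01, -0.049, -0.17, -0.018, 0.75],
    [-0.01, -0.049, -0.18, -0.018, 0.75],
    [-0.01, -0.049, -0.185, -0.018, 0.75]
  ]
}}

```text
time_s: 34.48
ee_pos: [424.7, -375.4, 18.4]
ee_rot: [-134.2, 89.8, 135.7]
force: [0.4, -0.4, 0.2]
gripper_width: 68.2
```

Run:
```python
from h import *
st,f=shot("w16");print(st["ee_pos"],yaw(st),st["force"],st["gripper_width"])
```

```text
[ 424.74967215 -375.37709498   18.3853094 ] -0.13902372313760777 [ 0.40898941 -0.41856951  0.15136088] 68.18044135836486
```

View pics/w16.png

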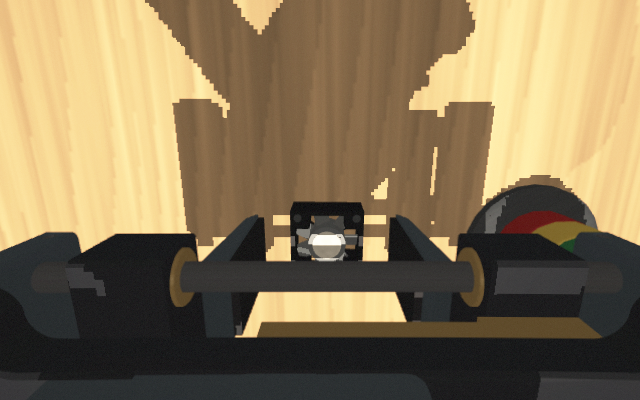

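>>> {"method": "play_rows", "body": {
  "motion": [
    [0, 0, -0.006, 0, 0.75],
    [0, 0, -0.011, 0, 0.75],
    [0, 0, -0.0135, 0, 0.75],
    [0, 0, -0.0135, 0, 0.5],
    [0, 0, -0.0135, 0, 0.3],
    [0, 0, -0.0135, 0, 0.3],
    [0, 0, -0.0135, 0, 0.3],
    [0, 0, -0.0135, 0, 0.3]
  ]
}}

```text
time_s: 35.2
ee_pos: [425.4, -376.5, 6.8]
ee_rot: [49.5, 90.0, -40.7]
force: [-0.4, 0.5, 1.5]
gripper_width: 40.0
```

>>> {"method": "play_rows", "body": {
  "motion": [
    [0, 0, 0, 0, 0.3],
    [0, 0, 0, 0, 0.3],
    [0, 0, 0, 0, 0.3],
    [0, 0, 0, 0, 0.3],
    [0, 0, 0, 0, 0.3],
    [0, 0, 0.005, 0, 0.3],
    [0, 0, 0.015, 0, 0.3],
    [0, 0, 0.03, 0, 0.3]
  ]
}}

```text
time_s: 35.87
ee_pos: [424.4, -375.6, 36.0]
ee_rot: [-133.9, 89.8, 135.9]
force: [-0.4, -0.4, -0.8]
gripper_width: 39.9
```

>>> {"method": "play_rows", "body": {
  "motion": [
    [0, 0, 0.025, 0, 0.3],
    [0.002, 0.02, 0.045, 0.018, 0.3],
    [0.007, 0.057, 0.05, 0.018, 0.3],
    [0.012, 0.095, 0.05, 0.018, 0.3],
    [0.017, 0.133, 0.05, 0.018, 0.3],
    [0.022, 0.171, 0.05, 0.018, 0.3],
    [0.027, 0.209, 0.05, 0.018, 0.3],
    [0.032, 0.247, 0.05, 0.018, 0.3]
  ]
}}

```text
time_s: 36.53
ee_pos: [457.2, -127.6, 87.2]
ee_rot: [79.4, 89.9, -9.7]
force: [1.2, 0.3, 0.1]
gripper_width: 40.3
```

>>> {"method": "play_rows", "body": {
  "motion": [
    [0.005, 0.038, 0, 0, 0.3],
    [0.01, 0.076, 0, 0, 0.3],
    [0.015, 0.114, 0, 0, 0.3],
    [0.02, 0.152, 0, 0, 0.3],
    [0.025, 0.19, 0, 0, 0.3],
    [0.029, 0.228, 0, 0, 0.3],
    [0.033, 0.255, 0, 0, 0.3],
    [0.034, 0.267, 0, 0, 0.3]
  ]
}}

```text
time_s: 37.2
ee_pos: [491.9, 141.1, 87.2]
ee_rot: [123.5, 89.9, 34.5]
force: [0.8, 0.8, -0.3]
gripper_width: 39.8
```

>>> {"method": "play_rows", "body": {
  "motion": [
    [0, 0, -0.005, 0, 0.3],
    [0, 0, -0.015, 0, 0.3],
    [0, 0, -0.025, 0, 0.3],
    [0, 0, -0.035, 0, 0.3],
    [0, 0, -0.035, 0, 0.3],
    [0, 0, -0.035, 0, 0.3],
    [0, 0, -0.035, 0, 0.3],
    [0, 0, -0.035, 0, 0.3]
  ]
}}

```text
time_s: 37.87
ee_pos: [491.7, 137.3, 51.8]
ee_rot: [100.5, 90.0, 11.3]
force: [0.5, 0.4, -0.2]
gripper_width: 39.8
```

Run:
```python
from h import *
st,f=shot("w17");print(st["ee_pos"],yaw(st),st["force"],st["gripper_width"])
```

```text
[491.67819115 137.30813411  51.79401108] 0.8170863005512746 [ 0.54513359  0.42863019 -0.17477935] 39.847811963026366
```

View pics/w17.png

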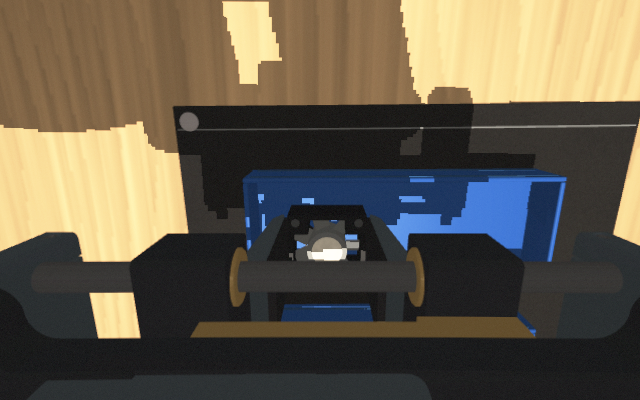

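>>> {"method": "play_rows", "body": {
  "motion": [
    [0, 0, -0.01, 0, 0.3],
    [0, 0, -0.02, 0, 0.3],
    [0, 0, -0.027, 0, 0.3],
    [0, 0, -0.032, 0, 0.3],
    [0, 0, -0.034, 0, 0.3],
    [0, 0, -0.035, 0, 0.3],
    [0, 0, -0.035, 0, 0.3],
    [0, 0, -0.035, 0, 0.3]
  ]
}}

```text
time_s: 38.58
ee_pos: [490.2, 137.5, 16.7]
ee_rot: [-75.9, 89.9, -165.1]
force: [-3.1, -0.3, 7.2]
gripper_width: 39.9
```

Contact with the floor, so I'll release. Then the tapes: move to the spindle and look.

>>> {"method": "play_rows", "body": {
  "motion": [
    [0, 0, 0.0005, 0, 0.3],
    [0, 0, 0.0005, 0, 0.45],
    [0, 0, 0.0005, 0, 0.54],
    [0, 0, 0.0005, 0, 0.54],
    [0, 0, 0.0005, 0, 0.54],
    [0, 0, 0.0005, 0, 0.54],
    [0, 0, 0.01, 0, 0.54],
    [0, 0, 0.03, 0, 0.54]
  ]
}}

```text
time_s: 39.25
ee_pos: [489.5, 137.2, 45.3]
ee_rot: [-76.0, 89.7, -165.2]
force: [-0.1, -0.3, 0.6]
gripper_width: 49.3
```

>>> {"method": "play_rows", "body": {
  "motion": [
    [0, 0, 0.03, 0, 0.6],
    [0, 0, 0.065, 0, 1],
    [0, 0, 0.1, 0, 1],
    [0.003, -0.035, 0.12, 0, 1],
    [0.006, -0.075, 0.14, 0, 1],
    [0.009, -0.115, 0.16, 0, 1],
    [0.012, -0.155, 0.17, 0, 1],
    [0.015, -0.195, 0.18, 0, 1]
  ]
}}

```text
time_s: 39.92
ee_pos: [505.9, -53.5, 227.4]
ee_rot: [84.2, 89.8, -4.9]
force: [0.7, -0.3, 0.0]
gripper_width: 91.1
```

>>> {"method": "play_rows", "body": {
  "motion": [
    [0.003, -0.04, 0, 0, 1],
    [0.006, -0.08, 0, 0, 1],
    [0.009, -0.12, 0, 0, 1],
    [0.012, -0.16, 0, 0, 1],
    [0.018, -0.2, 0, 0, 1],
    [0.024, -0.24, 0, 0, 1],
    [0.03, -0.26, 0, 0, 1],
    [0.037, -0.27, 0, 0, 1]
  ]
}}

```text
time_s: 40.58
ee_pos: [542.3, -325.6, 225.4]
ee_rot: [5.5, 89.9, -83.9]
force: [0.0, 0.1, -0.2]
gripper_width: 91.1
```

Run:
```python
from h import *
st,f=shot("w18");print(st["ee_pos"],yaw(st),st["force"],st["gripper_width"])
for x in finder.spot_point(f,"spindle"): print(x,onplane(f,x["point"],0,st).round(1))
for x in finder.spot_point(f,"tape_3"): print(x,onplane(f,x["point"],55,st).round(1))
```

```text
[ 542.31741283 -325.57429613  225.42227062] 0.6594084790665824 [ 0.00427374  0.07732805 -0.23239421] 91.08637830782823
{'point': [330.5, 220.4], 'conf': 0.9} [ 548.  -386.2    0. ]
{'point': [321.5, 304.8], 'conf': 0.74} [ 538.1 -471.9   55. ]
{'point': [332.5, 220.0], 'conf': 0.64} [ 549.3 -367.4   55. ]
{'point': [419.8, 220.2], 'conf': 0.64} [ 644.5 -366.4   55. ]
{'point': [329.6, 234.2], 'conf': 0.63} [ 546.3 -383.9   55. ]
{'point': [333.7, 226.5], 'conf': 0.47} [ 550.7 -374.9   55. ]
```

View pics/w18.png

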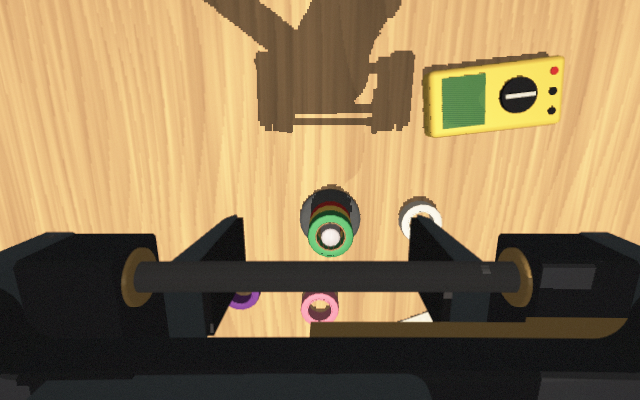

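Run:
```python
from h import *
st=sensors.state(); f=grab_frame("wrist")
im=f["img"]; hsv=cv2.cvtColor(im,cv2.COLOR_BGR2HSV)
m=cv2.inRange(hsv,(45,80,60),(85,255,255)); m[:195]=0;m[262:]=0;m[:,:295]=0;m[:,370:]=0
c=np.vstack(cv2.findContours(m,0,2)[0]); (cx,cy),r=cv2.minEnclosingCircle(c); print(cx,cy,r)
print("top ring z65",onplane(f,(cx,cy),65,st),"diam", 2*r/f["fx"]*300)
for p in [(330.5,237.5)]: print("post",onplane(f,p,68,st))
S=grab_frame("side")
cv2.imwrite("pics/s18.png",cv2.resize(S["img"][280:340,290:360],None,fx=9,fy=9,interpolation=cv2.INTER_CUBIC))
```

```text
329.8157958984375 236.44737243652344 23.2905330657959
top ring z65 [ 546.83163031 -379.03076795   65.        ] diam 42.56838086989478
post [ 547.53299169 -379.05398877   68.        ]
```

View pics/s18.png

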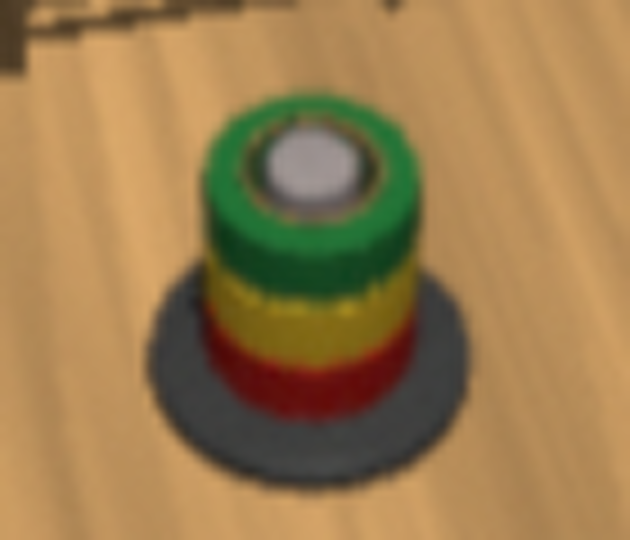

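Run:
```python
from h import *
st=sensors.state(); f=grab_frame("wrist");S=grab_frame("side")
print(tri([ray(f,(330.5,237.5),st),ray(S,(324.7,298.1))]),onplane(S,(324.7,298.1),68),onplane(S,(290+309/9,280+365/9),8),onplane(f,(330.5,216),8,st))
```

```text
(array([ 548.5771338 , -380.93940721,   60.50224058]), [np.float64(0.999049522739544), np.float64(0.9990495227393762)]) [ 547.69021631 -387.99114571   68.        ] [ 546.1483667  -393.70330172    8.        ] [ 548.03097748 -372.82311199    8.        ]
```

Run:
```python
from h import *
st=sensors.state(); f=grab_frame("wrist");S=grab_frame("side")
t=np.linspace(0,2*np.pi,40)
def circ(x,y,z,r): return np.stack([x+r*np.cos(t),y+r*np.sin(t),z+0*t],-1)
for i,(x,y) in enumerate([(547.5,-380),(547.5,-386)]):
  out=[]
  for F,s,(r0,c0,h,w,k) in((f,st,(170,280,100,110,5)),(S,None,(270,280,80,90,5))):
    im=cv2.resize(F["img"][r0:r0+h,c0:c0+w],None,fx=k,fy=k,interpolation=cv2.INTER_CUBIC)
    for z,r,col in((0,38,(255,0,255)),(8,38,(255,255,0)),(65,25,(0,0,255)),(68,11,(255,0,0))):
      p=(proj(F,circ(x,y,z,r),s)-[c0,r0]+.5)*k
      cv2.polylines(im,[p.astype(np.int32)],True,col,1)
    out.append(cv2.resize(im,(390,390)))
  cv2.imwrite(f"pics/m{i}.png",np.hstack(out))
```

```text
(no output)
```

View pics/m0.png

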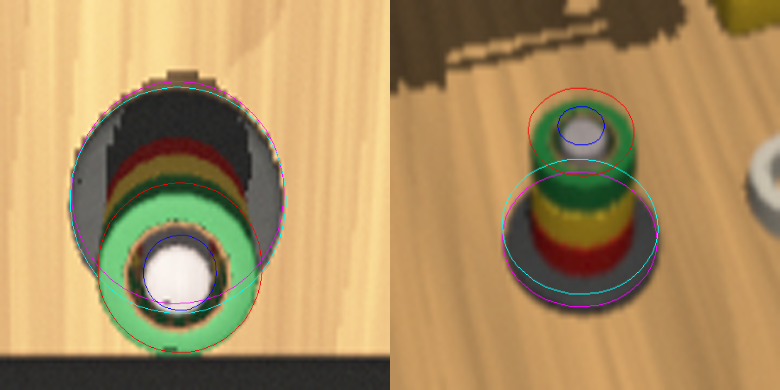

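View pics/m1.png

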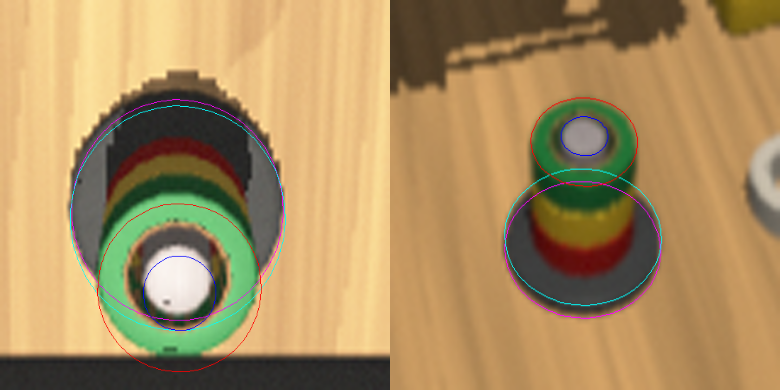

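>>> {"method": "play_rows", "body": {
  "motion": [
    [0.003, -0.025, -0.02, 0, 1],
    [0.005, -0.05, -0.04, 0, 1],
    [0.005, -0.0565, -0.07, 0, 1],
    [0.005, -0.0565, -0.1, 0, 1],
    [0.005, -0.0565, -0.12, 0, 1],
    [0.005, -0.0565, -0.13, 0, 0.85],
    [0.005, -0.0565, -0.13, 0, 0.85],
    [0.005, -0.0565, -0.13, 0, 0.85]
  ]
}}

```text
time_s: 41.7
ee_pos: [548.3, -378.3, 95.8]
ee_rot: [57.3, 90.0, -31.8]
force: [-0.0, 0.9, 0.0]
gripper_width: 78.2
```

Run:
```python
from h import *
st,f=shot("w19");print(st["ee_pos"],yaw(st),st["force"],st["gripper_width"])
```

```text
[ 548.31637825 -378.31960227   95.82497246] 0.894606801624939 [-0.04637333  0.86336551  0.02159962] 78.16625030899074
```

View pics/w19.png

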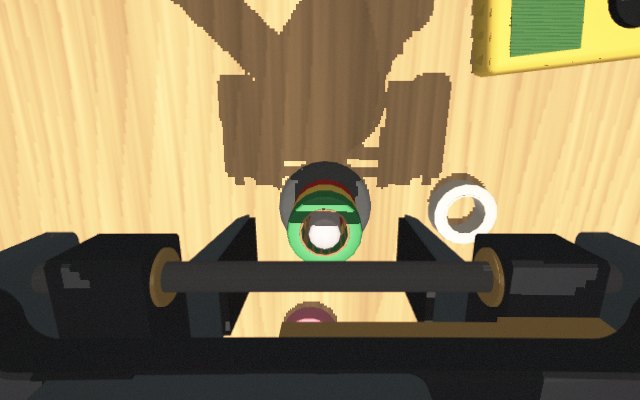

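Run:
```python
from h import *
st=sensors.state(); f=grab_frame("wrist");print(st["ee_pos"])
t=np.linspace(0,2*np.pi,40)
def circ(x,y,z,r): return np.stack([x+r*np.cos(t),y+r*np.sin(t),z+0*t],-1)
im=f["img"];
hsv=cv2.cvtColor(im,cv2.COLOR_BGR2HSV)
m=cv2.inRange(hsv,(45,80,120),(85,255,255)); m[:150]=0;m[268:]=0;m[:,:270]=0;m[:,370:]=0
c=np.vstack(cv2.findContours(m,0,2)[0])[:,0]; print(c.min(0),c.max(0))
r0,c0,k=150,260,5
im=cv2.resize(im[r0:r0+120,c0:c0+130],None,fx=k,fy=k,interpolation=cv2.INTER_CUBIC)
x,y=547,-381
for z,r,col in((8,38,(255,255,0)),(65,25,(0,0,255)),(68,11,(255,0,0))):
  p=(proj(f,circ(x,y,z,r),st)-[c0,r0]+.5)*k
  cv2.polylines(im,[p.astype(np.int32)],True,col,1)
cv2.imwrite("pics/m2.png",im)
```

```text
[ 548.83727675 -378.77309595   96.82418022]
[286 203] [360 260]
```

View pics/m2.png

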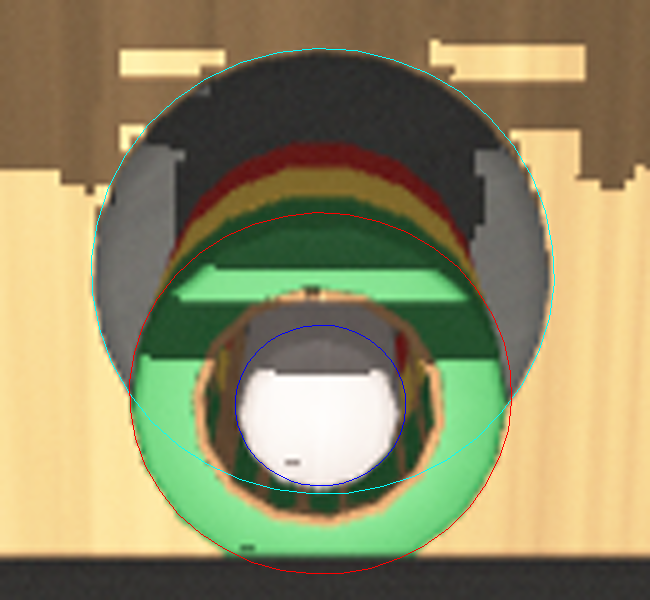

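>>> {"method": "play_rows", "body": {
  "motion": [
    [-0.0015, -0.002, -0.01, 0, 0.85],
    [-0.0015, -0.002, -0.02, 0, 0.85],
    [-0.0015, -0.002, -0.03, 0, 0.85],
    [-0.0015, -0.002, -0.04, 0, 0.85],
    [-0.0015, -0.002, -0.046, 0, 0.85],
    [-0.0015, -0.002, -0.046, 0, 0.85],
    [-0.0015, -0.002, -0.046, 0, 0.6],
    [-0.0015, -0.002, -0.046, 0, 0.4]
  ]
}}

```text
time_s: 42.47
ee_pos: [546.6, -380.7, 49.3]
ee_rot: [59.1, 90.0, -30.1]
force: [-0.1, -0.8, 0.5]
gripper_width: 66.9
```

>>> {"method": "play_rows", "body": {
  "motion": [
    [0, 0, 0, 0, 0.4],
    [0, 0, 0, 0, 0.4],
    [0, 0, 0, 0, 0.4],
    [0, 0, 0, 0, 0.4],
    [0, 0, 0, 0, 0.4],
    [0, 0, 0, 0, 0.4],
    [0, 0, 0, 0, 0.4],
    [0, 0, 0, 0, 0.4]
  ]
}}

```text
time_s: 43.13
ee_pos: [546.6, -380.7, 49.6]
ee_rot: [56.7, 89.9, -32.4]
force: [-0.4, 0.3, 3.0]
gripper_width: 50.3
```

Gripped at 50.3 mm. Lift and check.

>>> {"method": "play_rows", "body": {
  "motion": [
    [0, 0, 0.005, 0, 0.4],
    [0, 0, 0.015, 0, 0.4],
    [0, 0, 0.025, 0, 0.4],
    [0, 0, 0.035, 0, 0.4],
    [0, 0, 0.045, 0, 0.4],
    [0, 0, 0.05, 0, 0.4],
    [0, 0, 0.05, 0, 0.4],
    [0, 0, 0.05, 0, 0.4]
  ]
}}

```text
time_s: 43.8
ee_pos: [546.4, -380.6, 99.6]
ee_rot: [55.8, 90.0, -33.3]
force: [-0.5, -0.7, -0.6]
gripper_width: 50.2
```

Run:
```python
from h import *
st,f=shot("w20");print(st["ee_pos"],yaw(st),st["force"],st["gripper_width"])
st,f=shot("s20","side")
cv2.imwrite("pics/s20.png",cv2.resize(f["img"][200:380,200:420],None,fx=3,fy=3,interpolation=cv2.INTER_CUBIC))
```

```text
[ 546.42513969 -380.58800037   99.60341375] 0.8583834526231114 [-0.46988909 -0.6593583  -0.64776433] 50.19010054493401
```

View pics/w20.png

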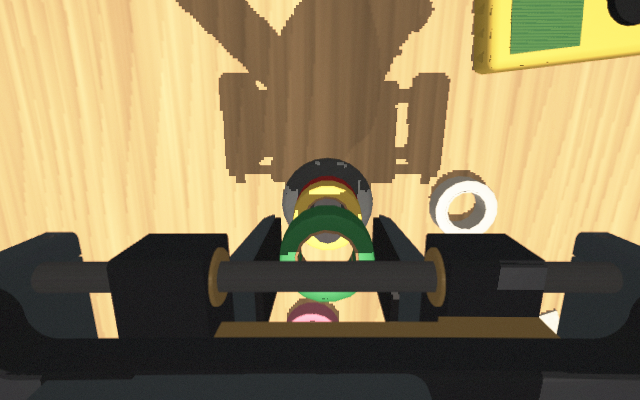

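View pics/s20.png

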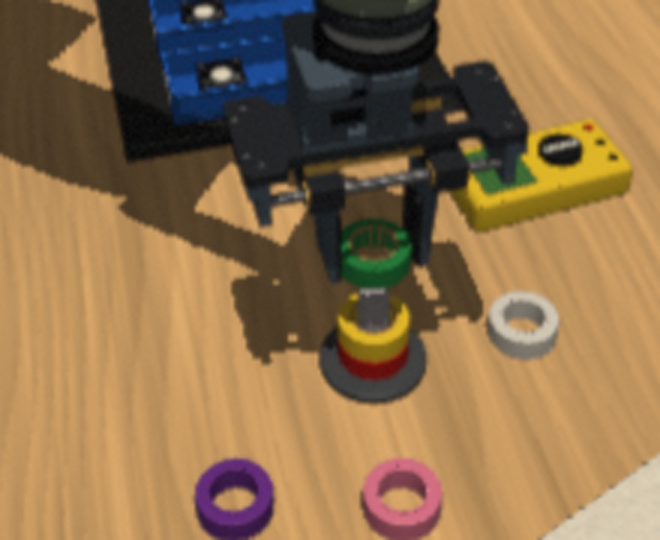

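>>> {"method": "play_rows", "body": {
  "motion": [
    [0.002, 0.02, 0, 0, 0.4],
    [0.006, 0.058, 0, 0, 0.4],
    [0.01, 0.096, 0, 0, 0.4],
    [0.013, 0.134, 0, 0, 0.4],
    [0.016, 0.172, 0, 0, 0.4],
    [0.019, 0.21, 0, 0, 0.4],
    [0.022, 0.248, 0, 0, 0.4],
    [0.025, 0.285, -0.005, 0, 0.4]
  ]
}}

```text
time_s: 44.57
ee_pos: [571.4, -93.7, 94.3]
ee_rot: [88.2, 90.0, -1.0]
force: [1.0, 0.1, -0.1]
gripper_width: 50.0
```

>>> {"method": "play_rows", "body": {
  "motion": [
    [0.0025, 0.028, -0.005, 0, 0.4],
    [0.0025, 0.0356, -0.02, 0, 0.4],
    [0.0025, 0.0356, -0.035, 0, 0.4],
    [0.0025, 0.0356, -0.045, 0, 0.4],
    [0.0025, 0.0356, -0.045, 0, 0.4],
    [0.0025, 0.0356, -0.045, 0, 0.4],
    [0.0025, 0.0356, -0.045, 0, 0.4],
    [0.0025, 0.0356, -0.045, 0, 0.4]
  ]
}}

```text
time_s: 45.23
ee_pos: [574.5, -60.6, 49.9]
ee_rot: [82.5, 89.9, -6.7]
force: [-0.3, 0.7, -0.7]
gripper_width: 49.9
```

Run:
```python
from h import *
st,f=shot("w21");print(st["ee_pos"],yaw(st),st["force"],st["gripper_width"])
```

```text
[574.50948475 -60.55188366  49.88994287] 0.8063690974242999 [-0.28870867  0.69214085 -0.7416239 ] 49.9277790682453
```

View pics/w21.png

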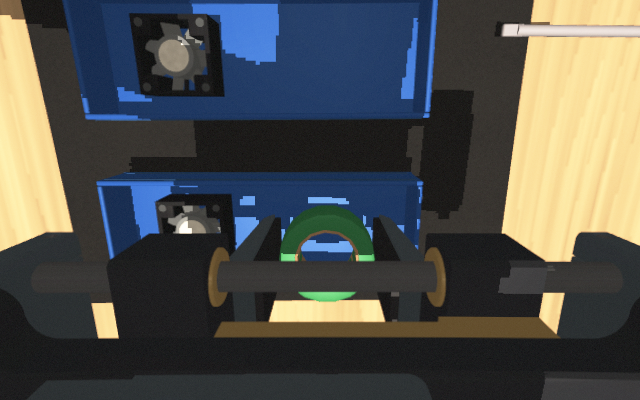

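>>> {"method": "play_rows", "body": {
  "motion": [
    [0, 0, -0.01, 0, 0.4],
    [0, 0, -0.02, 0, 0.4],
    [0, 0, -0.028, 0, 0.4],
    [0, 0, -0.033, 0, 0.4],
    [0, 0, -0.0355, 0, 0.4],
    [0, 0, -0.0355, 0, 0.4],
    [0, 0, -0.0355, 0, 0.5],
    [0, 0, -0.0355, 0, 0.65]
  ]
}}

```text
time_s: 45.95
ee_pos: [573.8, -59.9, 13.3]
ee_rot: [-124.7, 90.0, 146.1]
force: [0.2, 0.7, 0.1]
gripper_width: 53.9
```

>>> {"method": "play_rows", "body": {
  "motion": [
    [0, 0, 0, 0, 0.65],
    [0, 0, 0, 0, 0.65],
    [0, 0, 0.015, 0, 0.65],
    [0, 0, 0.04, 0, 0.65],
    [0, 0, 0.08, 0, 0.65],
    [0, -0.035, 0.1, 0, 0.8],
    [-0.003, -0.075, 0.1, 0, 0.85],
    [-0.006, -0.115, 0.1, 0, 0.85]
  ]
}}

```text
time_s: 46.62
ee_pos: [569.2, -175.9, 115.9]
ee_rot: [71.0, 89.7, -18.0]
force: [0.5, 0.6, -0.3]
gripper_width: 75.7
```

>>> {"method": "play_rows", "body": {
  "motion": [
    [-0.003, -0.04, 0, 0, 0.85],
    [-0.006, -0.08, 0, 0, 0.85],
    [-0.01, -0.12, 0, 0, 0.85],
    [-0.014, -0.16, 0, 0, 0.85],
    [-0.018, -0.19, 0, 0, 0.85],
    [-0.021, -0.204, 0, 0, 0.85],
    [-0.021, -0.204, -0.01, 0, 0.85],
    [-0.021, -0.204, -0.02, 0, 0.85]
  ]
}}

```text
time_s: 47.28
ee_pos: [546.8, -378.7, 93.0]
ee_rot: [127.8, 89.9, 38.6]
force: [0.8, 0.7, 0.0]
gripper_width: 77.4
```

Run:
```python
from h import *
st,f=shot("w22");print(st["ee_pos"],yaw(st),st["force"],st["gripper_width"])
st,f=shot("s22","side")
cv2.imwrite("pics/s22.png",cv2.resize(f["img"][140:380,190:430],None,fx=2.5,fy=2.5,interpolation=cv2.INTER_CUBIC))
```

```text
[ 546.84547079 -378.67443734   93.04395037] 0.7837946367291334 [0.76428582 0.72097831 0.01555238] 77.38162703975777
```

View pics/w22.png

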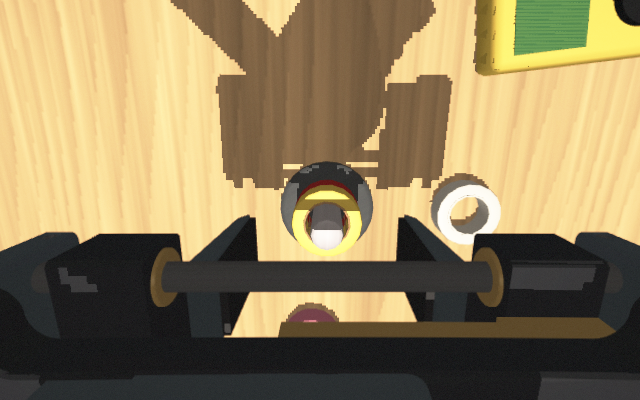

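View pics/s22.png

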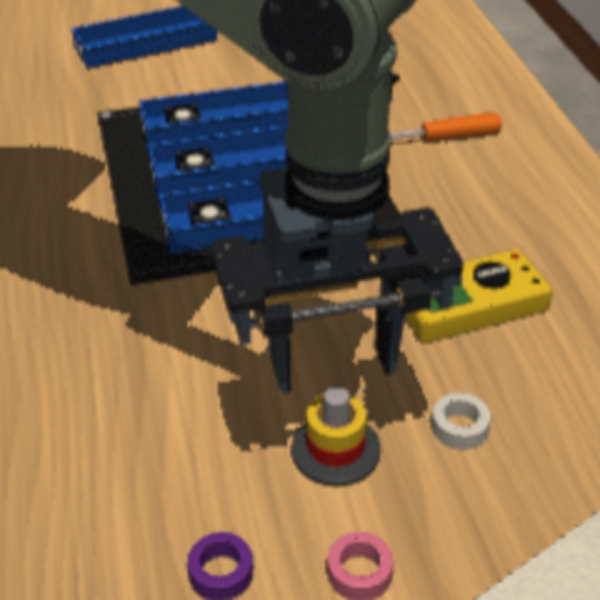

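>>> {"method": "play_rows", "body": {
  "motion": [
    [0, -0.002, -0.015, 0, 0.85],
    [0, -0.002, -0.03, 0, 0.85],
    [0, -0.002, -0.045, 0, 0.85],
    [0, -0.002, -0.056, 0, 0.85],
    [0, -0.002, -0.0625, 0, 0.85],
    [0, -0.002, -0.0625, 0, 0.85],
    [0, -0.002, -0.0625, 0, 0.6],
    [0, -0.002, -0.0625, 0, 0.4]
  ]
}}

```text
time_s: 48.05
ee_pos: [547.5, -381.0, 32.0]
ee_rot: [56.6, 89.9, -32.6]
force: [-0.3, -0.2, 0.4]
gripper_width: 67.0
```

>>> {"method": "play_rows", "body": {
  "motion": [
    [0, 0, 0, 0, 0.4],
    [0, 0, 0, 0, 0.4],
    [0, 0, 0, 0, 0.4],
    [0, 0, 0, 0, 0.4],
    [0, 0, 0, 0, 0.4],
    [0, 0, 0, 0, 0.4],
    [0, 0, 0, 0, 0.4],
    [0, 0, 0, 0, 0.4]
  ]
}}

```text
time_s: 48.72
ee_pos: [547.2, -381.2, 31.8]
ee_rot: [54.4, 89.9, -34.7]
force: [-1.4, 0.2, 5.1]
gripper_width: 49.8
```

>>> {"method": "play_rows", "body": {
  "motion": [
    [0, 0, 0.005, 0, 0.4],
    [0, 0, 0.015, 0, 0.4],
    [0, 0, 0.025, 0, 0.4],
    [0, 0, 0.035, 0, 0.4],
    [0, 0, 0.05, 0, 0.4],
    [0, 0, 0.065, 0, 0.4],
    [0, 0, 0.07, 0, 0.4],
    [0, 0, 0.07, 0, 0.4]
  ]
}}

```text
time_s: 49.38
ee_pos: [547.9, -381.6, 103.5]
ee_rot: [54.1, 89.7, -35.0]
force: [0.2, -0.8, 0.3]
gripper_width: 49.9
```

Run:
```python
from h import *
st,f=shot("w23");print(st["ee_pos"],yaw(st),st["force"],st["gripper_width"])
st,f=shot("s23","side")
cv2.imwrite("pics/s23.png",cv2.resize(f["img"][140:380,190:430],None,fx=2.5,fy=2.5,interpolation=cv2.INTER_CUBIC))
```

```text
[ 547.85879133 -381.63817648  103.52549879] 0.8587079508243617 [ 0.23174356 -0.81866535  0.32678745] 49.915128733433164
```

View pics/s23.png

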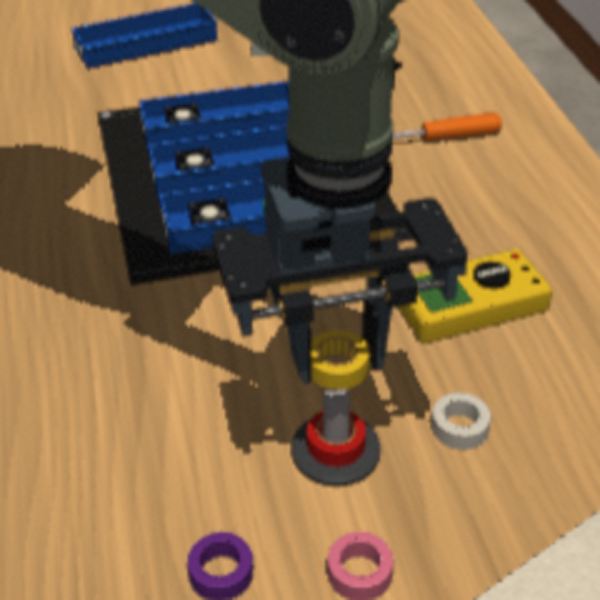

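>>> {"method": "play_rows", "body": {
  "motion": [
    [0.001, 0.02, 0, 0, 0.4],
    [0.003, 0.058, 0, 0, 0.4],
    [0.005, 0.096, 0, 0, 0.4],
    [0.007, 0.134, 0, 0, 0.4],
    [0.009, 0.172, 0, 0, 0.4],
    [0.011, 0.21, 0, 0, 0.4],
    [0.013, 0.248, 0, 0, 0.4],
    [0.016, 0.286, 0, 0, 0.4]
  ]
}}

```text
time_s: 50.15
ee_pos: [561.7, -93.0, 100.1]
ee_rot: [-102.4, 89.9, 168.5]
force: [0.4, -0.3, 0.0]
gripper_width: 49.7
```

>>> {"method": "play_rows", "body": {
  "motion": [
    [0.003, 0.038, 0, 0, 0.4],
    [0.006, 0.075, 0, 0, 0.4],
    [0.0085, 0.11, -0.005, 0, 0.4],
    [0.0085, 0.13, -0.015, 0, 0.4],
    [0.0085, 0.1336, -0.03, 0, 0.4],
    [0.0085, 0.1336, -0.045, 0, 0.4],
    [0.0085, 0.1336, -0.05, 0, 0.4],
    [0.0085, 0.1336, -0.05, 0, 0.4]
  ]
}}

```text
time_s: 50.82
ee_pos: [569.6, 38.7, 49.0]
ee_rot: [-87.5, 89.7, -176.6]
force: [-0.3, 0.9, -1.1]
gripper_width: 49.6
```

Run:
```python
from h import *
st,f=shot("w24");print(st["ee_pos"],yaw(st),st["force"],st["gripper_width"])
```

```text
[569.63355032  38.69970816  48.99279749] 0.8761876162288055 [-0.29905119  0.87187533 -1.12235935] 49.607537088034235
```

View pics/w24.png

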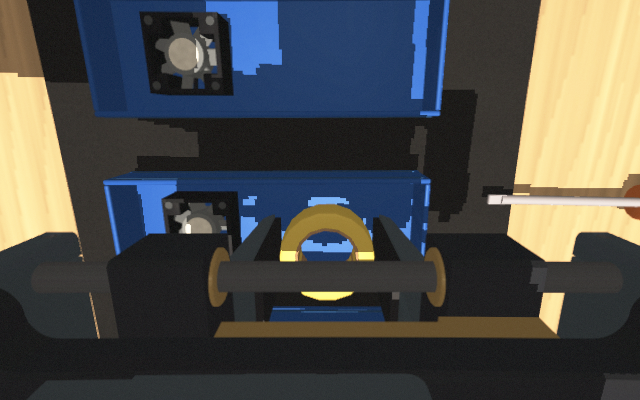

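>>> {"method": "play_rows", "body": {
  "motion": [
    [0, 0, -0.01, 0, 0.4],
    [0, 0, -0.02, 0, 0.4],
    [0, 0, -0.027, 0, 0.4],
    [0, 0, -0.032, 0, 0.4],
    [0, 0, -0.034, 0, 0.4],
    [0, 0, -0.034, 0, 0.4],
    [0, 0, -0.034, 0, 0.5],
    [0, 0, -0.034, 0, 0.65]
  ]
}}

```text
time_s: 51.53
ee_pos: [571.7, 38.7, 17.5]
ee_rot: [93.1, 89.9, 3.9]
force: [1.2, 0.2, 0.3]
gripper_width: 54.5
```

>>> {"method": "play_rows", "body": {
  "motion": [
    [0, 0, 0, 0, 0.65],
    [0, 0, 0, 0, 0.65],
    [0, 0, 0.015, 0, 0.65],
    [0, 0, 0.04, 0, 0.65],
    [0, 0, 0.08, 0, 0.65],
    [-0.002, -0.035, 0.095, 0, 0.8],
    [-0.004, -0.075, 0.095, 0, 0.85],
    [-0.006, -0.115, 0.095, 0, 0.85]
  ]
}}

```text
time_s: 52.2
ee_pos: [566.4, -77.1, 114.3]
ee_rot: [79.1, 89.7, -9.9]
force: [1.0, -0.5, -0.8]
gripper_width: 75.8
```

>>> {"method": "play_rows", "body": {
  "motion": [
    [-0.002, -0.04, 0, 0, 0.85],
    [-0.004, -0.08, 0, 0, 0.85],
    [-0.006, -0.12, 0, 0, 0.85],
    [-0.008, -0.16, 0, 0, 0.85],
    [-0.01, -0.2, 0, 0, 0.85],
    [-0.012, -0.24, 0, 0, 0.85],
    [-0.016, -0.275, 0, 0, 0.85],
    [-0.019, -0.303, 0, 0, 0.85]
  ]
}}

```text
time_s: 52.87
ee_pos: [545.7, -382.4, 112.3]
ee_rot: [31.1, 89.9, -58.1]
force: [0.4, -0.3, 0.6]
gripper_width: 77.3
```

>>> {"method": "play_rows", "body": {
  "motion": [
    [0, 0, -0.01, 0, 0.85],
    [0, 0, -0.02, 0, 0.85],
    [0, 0, -0.02, 0, 0.85],
    [0, 0, -0.02, 0, 0.85],
    [0, 0, -0.02, 0, 0.85],
    [0, 0, -0.02, 0, 0.85],
    [0, 0, -0.02, 0, 0.85],
    [0, 0, -0.02, 0, 0.85]
  ]
}}

```text
time_s: 53.53
ee_pos: [546.8, -378.9, 92.7]
ee_rot: [55.7, 90.0, -33.4]
force: [0.0, -0.4, 0.2]
gripper_width: 77.6
```

Run:
```python
from h import *
st,f=shot("w25");print(st["ee_pos"],yaw(st),st["force"],st["gripper_width"])
```

```text
[ 546.76339872 -378.85475558   92.6670709 ] 0.9135232199730424 [ 0.01666634 -0.38479359  0.22432225] 77.61596284176288
```

View pics/w25.png

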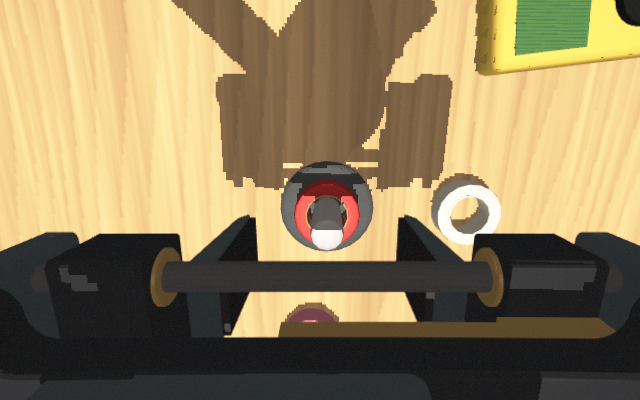

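>>> {"method": "play_rows", "body": {
  "motion": [
    [0, -0.002, -0.02, 0, 0.85],
    [0, -0.002, -0.04, 0, 0.85],
    [0, -0.002, -0.06, 0, 0.85],
    [0, -0.002, -0.072, 0, 0.85],
    [0, -0.002, -0.079, 0, 0.85],
    [0, -0.002, -0.08, 0, 0.85],
    [0, -0.002, -0.08, 0, 0.85],
    [0, -0.002, -0.08, 0, 0.85]
  ]
}}

```text
time_s: 54.25
ee_pos: [547.1, -381.8, 13.2]
ee_rot: [54.8, 89.9, -34.3]
force: [-0.9, -0.7, -0.4]
gripper_width: 77.3
```

>>> {"method": "play_rows", "body": {
  "motion": [
    [0, 0, 0, 0, 0.7],
    [0, 0, 0, 0, 0.4],
    [0, 0, 0, 0, 0.4],
    [0, 0, 0, 0, 0.4],
    [0, 0, 0, 0, 0.4],
    [0, 0, 0, 0, 0.4],
    [0, 0, 0, 0, 0.4],
    [0, 0, 0, 0, 0.4]
  ]
}}

```text
time_s: 54.92
ee_pos: [546.5, -381.4, 12.5]
ee_rot: [59.4, 90.0, -29.8]
force: [-0.4, 0.1, 3.0]
gripper_width: 50.2
```

>>> {"method": "play_rows", "body": {
  "motion": [
    [0, 0, 0.005, 0, 0.4],
    [0, 0, 0.015, 0, 0.4],
    [0, 0, 0.03, 0, 0.4],
    [0, 0, 0.045, 0, 0.4],
    [0, 0, 0.06, 0, 0.4],
    [0, 0, 0.075, 0, 0.4],
    [0, 0, 0.085, 0, 0.4],
    [0, 0, 0.088, 0, 0.4]
  ]
}}

```text
time_s: 55.58
ee_pos: [547.3, -382.0, 102.7]
ee_rot: [53.9, 89.8, -35.2]
force: [0.3, -0.3, -0.1]
gripper_width: 50.2
```

Run:
```python
from h import *
st,f=shot("w26");print(st["ee_pos"],yaw(st),st["force"],st["gripper_width"])
st,f=shot("s26","side")
cv2.imwrite("pics/s26.png",cv2.resize(f["img"][140:380,190:430],None,fx=2.5,fy=2.5,interpolation=cv2.INTER_CUBIC))
```

```text
[ 547.32223354 -382.0292659   102.71245145] 0.8607367857106523 [ 0.33110412 -0.25159199 -0.1380084 ] 50.22976207143215
```

View pics/s26.png

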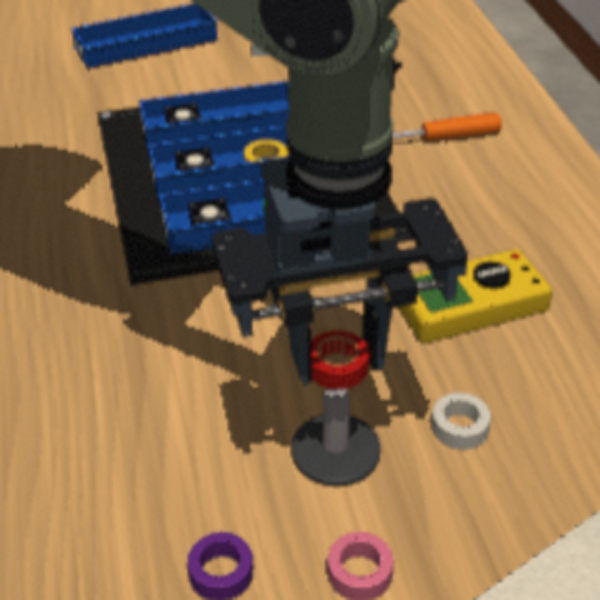

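>>> {"method": "play_rows", "body": {
  "motion": [
    [0.001, 0.02, 0, 0, 0.4],
    [0.003, 0.058, 0, 0, 0.4],
    [0.005, 0.096, 0, 0, 0.4],
    [0.007, 0.134, 0, 0, 0.4],
    [0.009, 0.172, 0, 0, 0.4],
    [0.011, 0.21, 0, 0, 0.4],
    [0.013, 0.248, 0, 0, 0.4],
    [0.015, 0.286, 0, 0, 0.4]
  ]
}}

```text
time_s: 56.35
ee_pos: [560.4, -93.4, 99.1]
ee_rot: [-102.8, 89.9, 168.0]
force: [0.5, -0.3, -0.0]
gripper_width: 50.1
```

>>> {"method": "play_rows", "body": {
  "motion": [
    [0.002, 0.038, 0, 0, 0.4],
    [0.004, 0.076, 0, 0, 0.4],
    [0.006, 0.114, 0, 0, 0.4],
    [0.008, 0.152, 0, 0, 0.4],
    [0.01, 0.19, 0, 0, 0.4],
    [0.0105, 0.222, 0, 0, 0.4],
    [0.0105, 0.234, -0.015, 0, 0.4],
    [0.0105, 0.234, -0.035, 0, 0.4]
  ]
}}

```text
time_s: 57.02
ee_pos: [572.6, 142.3, 65.3]
ee_rot: [116.5, 89.8, 27.6]
force: [-0.5, -0.6, -0.2]
gripper_width: 50.1
```

>>> {"method": "play_rows", "body": {
  "motion": [
    [0, 0, -0.01, 0, 0.4],
    [0, 0, -0.015, 0, 0.4],
    [0, 0, -0.015, 0, 0.4],
    [0, 0, -0.015, 0, 0.4],
    [0, 0, -0.015, 0, 0.4],
    [0, 0, -0.015, 0, 0.4],
    [0, 0, -0.015, 0, 0.4],
    [0, 0, -0.015, 0, 0.4]
  ]
}}

```text
time_s: 57.68
ee_pos: [572.2, 138.5, 50.7]
ee_rot: [101.9, 89.9, 12.7]
force: [-0.4, 0.7, 0.4]
gripper_width: 50.2
```

Run:
```python
from h import *
st,f=shot("w27");print(st["ee_pos"],yaw(st),st["force"],st["gripper_width"])
```

```text
[572.20283076 138.51346551  50.74075204] 0.8341227881410407 [-0.36651855  0.69184692  0.35275191] 50.171448706058655
```

View pics/w27.png

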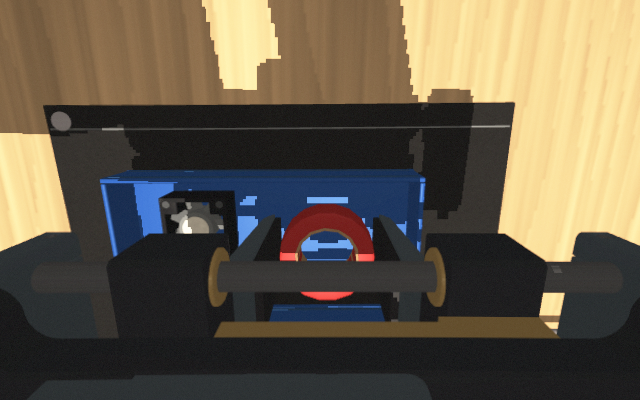

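>>> {"method": "play_rows", "body": {
  "motion": [
    [0, 0, -0.01, 0, 0.4],
    [0, 0, -0.02, 0, 0.4],
    [0, 0, -0.028, 0, 0.4],
    [0, 0, -0.033, 0, 0.4],
    [0, 0, -0.0355, 0, 0.4],
    [0, 0, -0.0355, 0, 0.4],
    [0, 0, -0.0355, 0, 0.5],
    [0, 0, -0.0355, 0, 0.65]
  ]
}}

```text
time_s: 58.4
ee_pos: [571.8, 138.7, 14.3]
ee_rot: [22.5, 90.0, -66.7]
force: [-0.5, 0.7, -0.4]
gripper_width: 54.5
```

>>> {"method": "play_rows", "body": {
  "motion": [
    [0, 0, 0, 0, 0.65],
    [0, 0, 0, 0, 0.65],
    [0, 0, 0.015, 0, 0.65],
    [0, 0, 0.04, 0, 0.65],
    [0, 0, 0.08, 0, 0.65],
    [-0.01, -0.01, 0.12, 0, 0.8],
    [-0.02, -0.02, 0.155, 0, 0.85],
    [-0.03, -0.03, 0.19, 0, 0.85]
  ]
}}

```text
time_s: 59.07
ee_pos: [541.5, 108.4, 206.5]
ee_rot: [93.2, 89.9, 4.1]
force: [1.1, 0.7, -0.3]
gripper_width: 75.9
```

>>> {"method": "play_rows", "body": {
  "motion": [
    [0, -0.02, 0.02, 0, 1],
    [0, -0.04, 0.04, 0, 1],
    [0, -0.06, 0.06, 0, 1],
    [0, -0.08, 0.08, 0, 1],
    [0, -0.1, 0.1, 0, 1],
    [0, -0.1, 0.1, 0, 1],
    [0, -0.1, 0.1, 0, 1],
    [0, -0.1, 0.1, 0, 1]
  ]
}}

```text
time_s: 59.73
ee_pos: [541.4, 9.2, 303.6]
ee_rot: [-114.7, 89.9, 156.2]
force: [0.1, 0.6, -1.2]
gripper_width: 91.1
```

Run:
```python
from h import *
st,f=shot("w28");print(st["ee_pos"],yaw(st),st["force"],st["gripper_width"])
st,f=shot("s28","side")
cv2.imwrite("pics/s28.png",cv2.resize(f["img"][100:300,190:430],None,fx=3,fy=3,interpolation=cv2.INTER_CUBIC))
```

```text
[541.42101452   9.1942344  303.55370706] 0.8549199024147351 [ 0.13332312  0.64748405 -1.16662765] 91.06393380613042
```

View pics/w28.png

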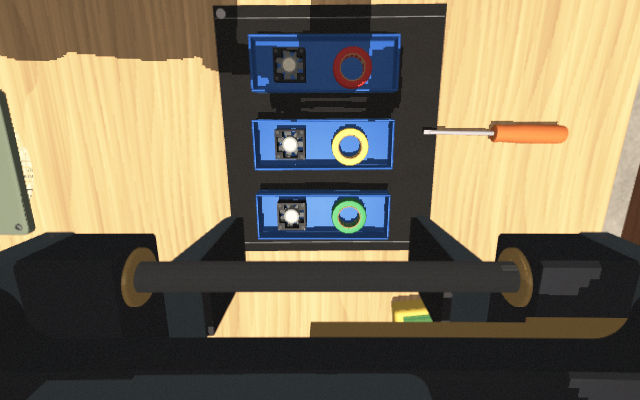

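View pics/s28.png

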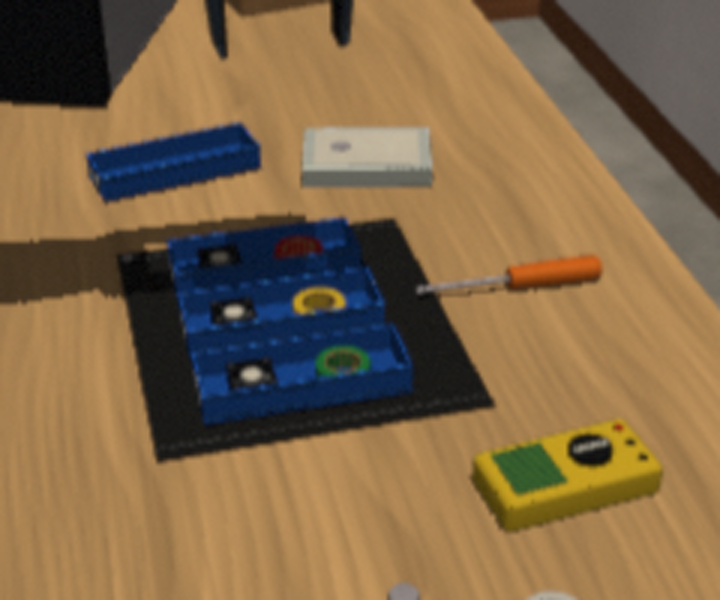

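Run:
```python
from h import *
st=sensors.state(); f=grab_frame("wrist");S=grab_frame("side")
print(st["force"])
g=lambda a,b:(a/3+190,b/3+100)
for n,w,s in [("red top",(352,67),g(299,247)),("yellow",(350,146),g(319,301)),("green",(348.5,216),g(342,361)),("fanA",(289,65),g(219,257)),("fanB",(290,145),g(233,312)),("fanC",(291,216),g(251,374))]:
    X,e=tri([ray(f,w,st),ray(S,s)]);print(n,X.round(1),np.round(e[0],1),"at z29",onplane(f,w,29,st).round(1)[:2])
T=grab_frame("top")
cv2.imwrite("pics/t28.png",cv2.resize(T["img"][100:290,160:480],None,fx=2.5,fy=2.5,interpolation=cv2.INTER_CUBIC))
for l in["meter","drive","driver"]: print(l,[np.round(x["point"]) for x in finder.spot_point(T,l)[:1]])
```

```text
[-0.59490427  0.51023699  0.47311513]
red top [572.4 137.9  25.2] 1.8 at z29 [570.4 137.6]
yellow [573.1  38.1  24.4] 1.4 at z29 [571.4  38.7]
green [574.1 -61.4  24.6] 1.1 at z29 [572.7 -59.8]
fanA [491.5 139.   24.8] 1.3 at z29 [490.8 138.7]
fanB [491.1  38.1  25. ] 0.8 at z29 [490.8  38.7]
fanC [491.8 -62.5  25.6] 1.2 at z29 [491.1 -61.3]
meter [array([381., 164.])]
drive [array([212., 172.])]
driver [array([292., 151.])]
```

View pics/t28.png

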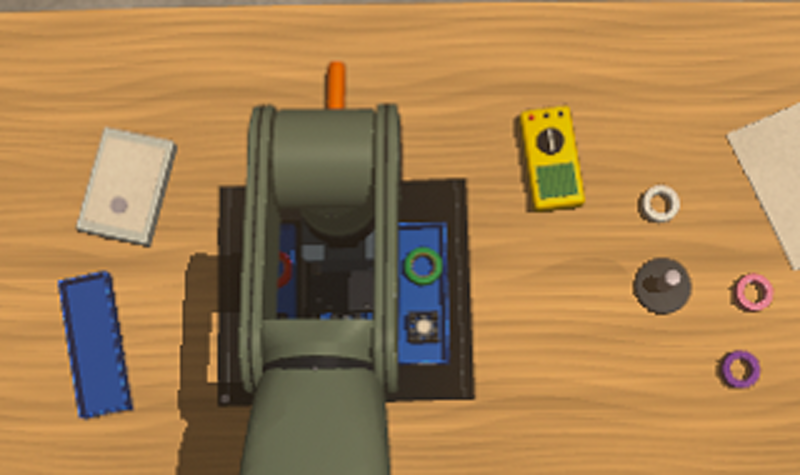

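```bash
python3 -c "
from workcell import job_done,sensors
print(job_done(),sensors.state()['time_s'])"
```

```text
the job is handed in; nothing more can be done
the job is handed in; nothing more can be done
```

I found three fans on the bench, made up three trays, and handed the job in at about 60 s. `job_done()` gives no verdict, so the result rests on my own last checks.

- **Setup:** The top three trays stand about 100 mm apart on the mat, and the bottom tray is where it was. Each holds one fan and one roll flat side by side: green, yellow and red.
- **Last pictures:** The side and wrist views show all three fans and rolls flat and within a few millimetres of their trays' centre lines. In the top view the pile tray, meter, hard disk and look-alike rings have not visibly moved; the arm half-hides the screwdriver there, but it sits in place in the side and wrist views. The spindle is empty, and the gripper was open about 300 mm up, touching nothing.
- **Heights that disagreed:** Measuring the tops of the fans and rolls from the side and wrist cameras gave 24–26 mm. They should be about 29–30 mm. All six read low by nearly the same amount, so I took it as the difference between the cameras. The two views had also put the spindle 5–8 mm apart earlier, and I trusted the wrist camera there.
- **Contact:** Two of the fans touched the tray floor with 7–8 N before I let go. No grasp or placing had to be redone.

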